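# Lock an instrument's cover with the square panel key

### The arm

A 6-joint arm with a two-finger parallel gripper is mounted at the origin on the work surface. World frame = base frame: x ahead of the robot, y to its left, z up, the work surface at z = 0. Lengths are in m, angles in rad, forces in N, time in s.
With the tool pointing down it reaches from about 0.25 to 0.725 m from the base axis. Payload 4 kg.
Tool frame: the origin (TCP) lies where the fingers leave the gripper's body, on its centre line; the fingertips stand 73 mm ahead of it and the grasp point (between the pads) lies 54 mm ahead of it (bot.tip_reach is the z of the fingertips in the tool frame, in m); z points along the fingers, x is the direction in which the jaws open and shut, and the axes are right-handed (so a half turn about z gives the same grasp; the last joint's range is limited). The gripper opens to 85 mm and grips with 20 to 120 N. Pads are 22 mm wide; open, the fingers measure 114 mm over their backs; the gripper's body (76 mm by 85 mm) begins 54 mm behind the grasp point. The pads swing forward as they close: fully open they stand 13 mm farther back than shut.
Start: joints at [-1.279, 0.241, 0.005, 1.335, 0, 1.571], TCP at [0.144, -0.479, 0.304] pointing down, gripper open.
Joint ranges: [-2.72, 2.72], [-1.05, 1.87], [-1.09, 1.28], [-1.99, 2.15], [-1.42, 1.44], [-3.14, 3.14]. Speed limits (rad/s): [2.79, 2.79, 3.14, 3.14, 3.14, 3.14].

### API

Orientations are given as a unit quaternion [x, y, z, w].
In Python, from workcell import bot, vision, job_done gives the robot as it stands.
- The arm moves only by the tool drive_tool, never from a script. Its argument "steps" is one flat list of numbers, 7 for each row, row after row: the shift along the tool's x, y, z in m, then the turn, a rotation vector about the tool's x, y, z in degrees, then the closure, from -1 (fully open) to 1 (shut). A call has 1 to 8 rows; each row shifts and turns the commanded pose from where the row before left it, along the tool's axes as they then stand; what a row does not reach is not made up. A row lasts 1/12 s, in which the tool goes at most 41.7 mm and 7.16 degrees, less where a joint would pass 70% of its speed; a pose out of reach is approached as far as the arm can. A call is refused whole if a number of a shift passes 0.0417 or a number of a turn 7.16, either way. A call with a gripper value outside its range is refused whole. The fingers move at their own pace and stop on an object; the grip force is fixed at half the most. Time passes only in rows, so rows that do not move let the fingers close. It gives the time, the measured TCP pose, the force and the opening at its end, in the units of the state.
- bot.get_obs(): the state, without advancing time (a new reading comes with each control period).
- vision.camera(name): name is "scene" or "side" or "wrist"; returns (picture, depth): 480x640x3 uint8, red, green, blue; 480x640 float32, m along the optical axis (not along the pixel's ray), 0 where there is no reading.
- vision.camera_model(name): a dict with "mtx" (3x3 intrinsics, pixels), "rvec" (rotation vector, rad) and "tvec" (3), from world to camera coordinates, as OpenCV has them. Camera axes: x right, y down, z forward; pixel columns grow to the right and rows downward; lengths in m; the calibration is good to about 2 mm. A picture is of the moment at which its call begins: read the wrist's pose just before it. camera_model takes no time and is no camera call; for the wrist camera it gives the pose at the moment of the call.
- job_done(): hands the job in, once; it reports no verdict.
The state is a dict: "clock": time; "joint_pos": joint angles; "joint_vel": joint speeds; "tau": joint torques, N m; "eef_pos": TCP position; "tool_rot": TCP orientation; "ft_force": force on the tool from outside, world axes, zero at the start; "ft_torque": the same for the moment, N m; "grip_width": finger opening in m.
Only numpy, scipy, OpenCV 4.12 (cv2) and the standard library are available. Lean on these libraries where they do the work, as an engineer would, in place of code of your own. Each camera call takes 0.05 s, during which the arm holds its last target.

### The job

Lock the cover of the instrument case: take the square panel key out of the tool stand, find the square socket in the slot on the case's top by feel, push the key fully home and then turn it clockwise until the lock comes against its stop. Be gentle: the lock and cover are thin, so never press the key on them with more than about 30 N nor twist it with more than about 0.2 N m. Leave the key standing in the lock, let go of it, and leave the other tools, the flux jar and the solder spool where they are.

Things in the scene. Friction and masses are not known exactly. Their poses are not given: they have to be found in the camera images.
- slot (a point): Middle of the -x end of the oblong slot in the case's top cover, level with the cover's top face (90 mm above the table). x: along the slot, which runs 72 mm from here, y: across it (30 mm wide), z up. The cover is 6 mm thick; the lock's flat face lies 6 mm below this point: a dark strip bearing a round steel rotor (26 mm across) with the square socket in its centre, a black tick on its rim.
- rotor (a joint): Angle of the lock's rotor, rad, growing clockwise seen from above; starts at 0 to 0.3, hard stop at 1.25 (locked). It needs about 0.06 N m to turn and stays where it is left. At 0 the socket's sides lie along the slot's x and y. The key has play in the socket: about 0.16 rad either way before the rotor follows.
- case: Grey instrument case with the lock, 220 (x) by 240 (y) by 90 mm high, fixed; origin under its centre. The lock is adjustable along the slot: its socket's centre lies anywhere from 20 to 52 mm along x from the slot point (the slot's end), on the slot's centre line, and is not measured. Socket: 11.5 mm square, 16 mm deep, so the tip of a key fully home is 22 mm below the cover's top face.
- key_grip (a point): Centre of the square key's T-bar handle: a steel bar 56 mm long (along x), 12 mm wide (along y), 22 mm high (z). The handle sits on top of a 10 mm square steel shank 58 mm long, so this point is 69 mm above the shank's tip. The shank's sides are parallel to x and y. 110 g; stands upright in one of the stand's three holes.
- key_tip (a point): Centre of the end face at the foot of the key's square shank, z up along the key; the last 2 mm taper from 10 to 8.8 mm.
- key: The whole square key; origin at the tip of its shank, z up along it towards the handle, x along the T-bar.
- stand: Grey fixed tool stand, 60 mm (x) by 200 mm (y), 45 mm high, origin under its centre. Three round holes of 16 mm, 30 mm deep, at y = -70, 0 and +70 mm; the tools in them change places. The tools' tips rest on the holes' floors, 15 mm above the table.
- driver_fat_grip (a point): Centre of the round black handle, 28 mm in diameter and 26 mm high, of an upright driver in the stand; a bystander.
- driver_thin_grip (a point): Centre of the thin round black handle, 16 mm in diameter and 30 mm high, of another upright driver in the stand; a bystander.
- jar_centre (a point): Centre of a small amber jar, 48 mm in diameter, 50 mm high, standing on the table; a bystander.
- spool_centre (a point): Centre of a metal solder spool, 56 mm in diameter, 40 mm high, standing on the table; a bystander.
Mind the look-alikes: they are no part of the job. What is shaped like the key but blue is not meant.

How it is judged:
By the outcome, as a careful person would: the job done as asked, in the order asked, and still so for the second after the job is handed in, with the robot touching nothing.
It also fails if it takes over 72 s, if anything falls off the work surface, if the arm or the gripper's body presses on something with over 40 N, if the wrist force passes 120 N, or if a joint passes its speed limit or range.

## Working session

There is one attempt and no reset: what is moved stays moved. The work goes in short steps, Python scripts to look and compute and a tool call to move; the robot and the scene stay as the last step left them, time stands still between calls to the robot, and variables do not carry over. Pictures are saved under pics/ and viewed, and the job is handed in when it is done.

Besides the shell and the picture viewer there is one more tool, called after "Request:" as a command line: name --argument value ..., lists and objects as JSON in quotes. drive_tool: Moves the arm, as the interface text tells. Its arguments: {"type":"object","properties":{"steps":{"type":"array"}},"required":["steps"]}

```bash
ls; mkdir -p pics; cat > h.py <<'E'
import numpy as np, cv2
from workcell import bot, vision, job_done
from scipy.spatial.transform import Rotation as R
def cam(n):
    m=vision.camera_model(n); p,d=vision.camera(n)
    return p,d,m
def world(m,d,u,v,z=None):
    K=np.array(m["mtx"]);Rm=cv2.Rodrigues(np.array(m["rvec"],float))[0];t=np.array(m["tvec"],float).ravel()
    u=np.atleast_1d(u);v=np.atleast_1d(v)
    ray=np.linalg.inv(K)@np.array([u,v,np.ones(len(u))],float)
    C=-Rm.T@t
    if z is None: return (Rm.T@(ray*d[v,u]-t[:,None])).T
    w=Rm.T@ray
    return (C[:,None]+w*((z-C[2])/w[2])).T
def proj(m,P):
    return cv2.projectPoints(np.array(P,float).reshape(-1,3),np.array(m["rvec"],float),np.array(m["tvec"],float),np.array(m["mtx"],float),None)[0].reshape(-1,2)
def save(n,p): cv2.imwrite("pics/"+n,p[:,:,::-1])
E
python3 - <<'E'
from h import *
import pickle
for n in("scene","side","wrist"):
    p,d,m=cam(n); save(n+"0.png",p); pickle.dump((p,d,m),open(n+"0.pkl","wb"))
o=bot.get_obs(); print(o)
E
```

```text
pics
{'clock': 0.15, 'joint_pos': array([-1.27898127e+00,  2.41218213e-01,  4.03320279e-03,  1.33521842e+00,
        8.01300118e-06,  1.57079912e+00]), 'joint_vel': array([ 0.00049948, -0.00350001,  0.00392028, -0.00024917,  0.00019666,
        0.00058798]), 'tau': array([ 9.04432782e-04, -3.72634792e+01,  2.52638680e+01,  1.23560909e-02,
       -1.37808783e-05, -1.07943052e-05]), 'eef_pos': array([ 0.14374082, -0.4785067 ,  0.30322804]), 'tool_rot': array([ 8.02398752e-01, -5.96787732e-01, -6.42377434e-04, -4.82761500e-04]), 'ft_force': array([-0.35452154, -0.86447686, -0.40098369]), 'ft_torque': array([ 0.01480329, -0.03525189,  0.00790754]), 'grip_width': 0.08506235489362662}
```

View pics/scene0.png

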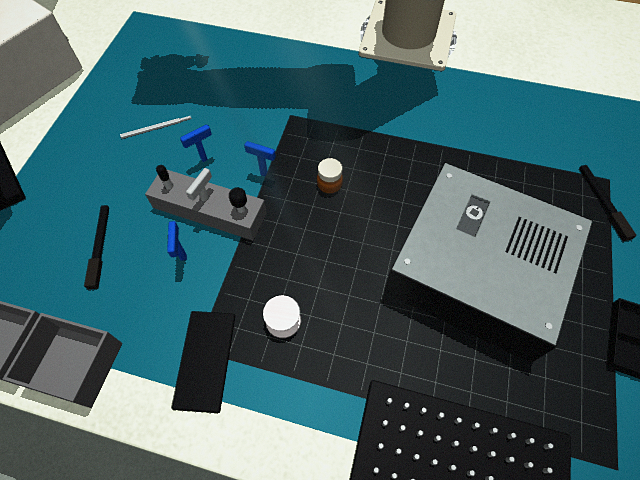

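View pics/side0.png

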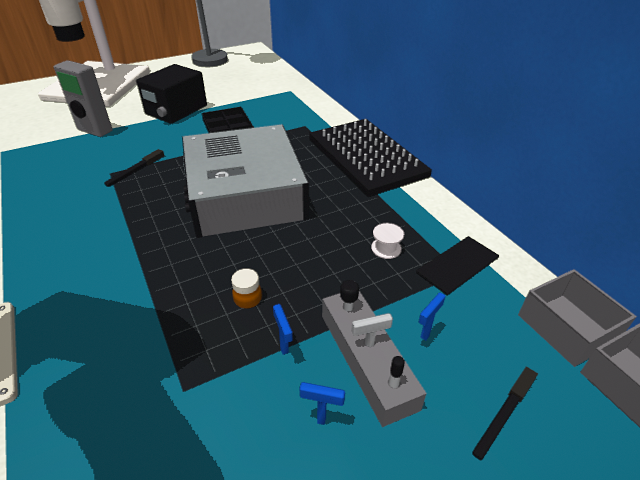

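View pics/wrist0.png

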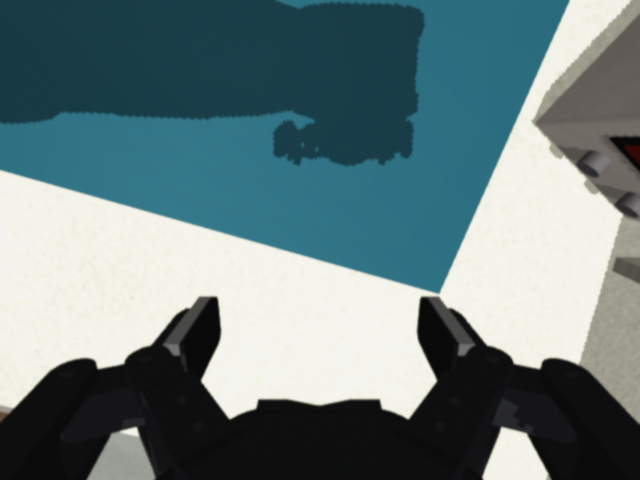

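The scene picture shows the tool stand at about (205,205). In it are the thin driver (162,173), the grey T-bar (199,184) and the fat driver (238,197). Blue T-bars stand at (196,135), (259,150) and (173,240). The slot is at (474,214) with the rotor at (475,212), the jar at (330,177) and the spool at (282,316). The steel T-bar in the stand fits the key; the blue ones are look-alikes. I'll enlarge and measure.

```bash
python3 - <<'E'
from h import *
import pickle
p,d,m=pickle.load(open("scene0.pkl","rb"))
a=cv2.resize(p[120:260,130:290],None,fx=4,fy=4,interpolation=cv2.INTER_CUBIC)[:560,:400]
b=cv2.resize(p[180:250,440:510],None,fx=5.7,fy=5.7,interpolation=cv2.INTER_CUBIC)
c=np.zeros((560,800,3),np.uint8);c[:a.shape[0],:400]=a;c[:399,400:799]=b;save("crop1.png",c)
K=m["mtx"];print(K)
hsv=cv2.cvtColor(p,cv2.COLOR_RGB2HSV)
v,u=np.mgrid[0:480,0:640];W=np.zeros((480,640,3));W=world(m,d,u.ravel(),v.ravel()).reshape(480,640,3)
np.save("W.npy",W)
# key bar top: in roi, z>0.09
roi=np.zeros((480,640),bool);roi[160:205,180:220]=1
k=roi&(W[:,:,2]>0.088)&(W[:,:,2]<.11)
P=W[k];print("key",len(P),P.mean(0),P.min(0),P.max(0)); 
print(cv2.minAreaRect(P[:,:2].astype(np.float32)*1000), np.percentile(P[:,2],[50,90]))
roi=np.zeros((480,640),bool);roi[150:250,140:275]=1
k=roi&(abs(W[:,:,2]-.045)<.0015);P=W[k];print("stand",len(P),cv2.minAreaRect(P[:,:2].astype(np.float32)*1000))
roi=np.zeros((480,640),bool);roi[150:360,380:600]=1
k=roi&(abs(W[:,:,2]-.09)<.002);P=W[k];print("case",len(P),cv2.minAreaRect(P[:,:2].astype(np.float32)*1000),np.median(P[:,2]))
roi=np.zeros((480,640),bool);roi[185:240,450:497]=1
k=roi&(abs(W[:,:,2]-.084)<.0025);P=W[k];print("slot",len(P),cv2.minAreaRect(P[:,:2].astype(np.float32)*1000),np.median(P[:,2]))
for n,(a0,a1,b0,b1,z0,z1) in dict(thin=(160,185,152,172,.06,.2),fat=(185,212,226,250,.07,.2),jar=(150,200,312,348,.045,.1),spool=(290,345,255,305,.035,.1),blueA=(120,165,178,215,.05,.2),blueB=(140,178,243,276,.05,.2),blueC=(215,265,160,190,.05,.2)).items():
    Q=W[a0:a1,b0:b1].reshape(-1,3);Q=Q[(Q[:,2]>z0)&(Q[:,2]<z1)];print(n,Q.mean(0).round(4),Q[:,2].max().round(4),(Q.min(0)).round(3),Q.max(0).round(3))
E
```

```text
[[474.17909498   0.         313.64698393]
 [  0.         474.17909498 229.60651134]
 [  0.           0.           1.        ]]
key 252 [ 0.55916663 -0.26267413  0.09355307] [ 0.53075265 -0.27453027  0.08802484] [ 0.58475876 -0.25290802  0.09742023]
((557.4434204101562, -263.51593017578125), (13.137179374694824, 55.852840423583984), 77.48482513427734) [0.09405252 0.09605052]
stand 2099 ((570.2125244140625, -256.8167419433594), (164.22604370117188, 208.1696014404297), 21.578960418701172)
case 19014 ((547.690185546875, 213.95138549804688), (243.60635375976562, 226.0410614013672), 77.25308227539062) 0.0898976375896863
slot 678 ((501.4952697753906, 179.76937866210938), (45.783477783203125, 71.3523941040039), 72.17792510986328) 0.08400243640413979
thin [ 0.5538 -0.3309  0.084 ] 0.0985 [ 0.545 -0.341  0.061] [ 0.56  -0.326  0.099]
fat [ 0.5674 -0.1917  0.0879] 0.0956 [ 0.55  -0.206  0.071] [ 0.578 -0.18   0.096]
jar [ 0.4452 -0.0689  0.0497] 0.0531 [ 0.421 -0.09   0.045] [ 0.466 -0.048  0.053]
spool [ 0.7201 -0.0734  0.0399] 0.0437 [ 0.691 -0.101  0.036] [ 0.748 -0.046  0.044]
blueA [ 0.4554 -0.3146  0.0725] 0.0825 [ 0.43  -0.339  0.05 ] [ 0.477 -0.295  0.083]
blueB [ 0.4579 -0.1928  0.0733] 0.0822 [ 0.447 -0.222  0.05 ] [ 0.465 -0.166  0.082]
blueC [ 0.6607 -0.2678  0.0754] 0.0821 [ 0.631 -0.285  0.05 ] [ 0.686 -0.256  0.082]
```

View pics/crop1.png

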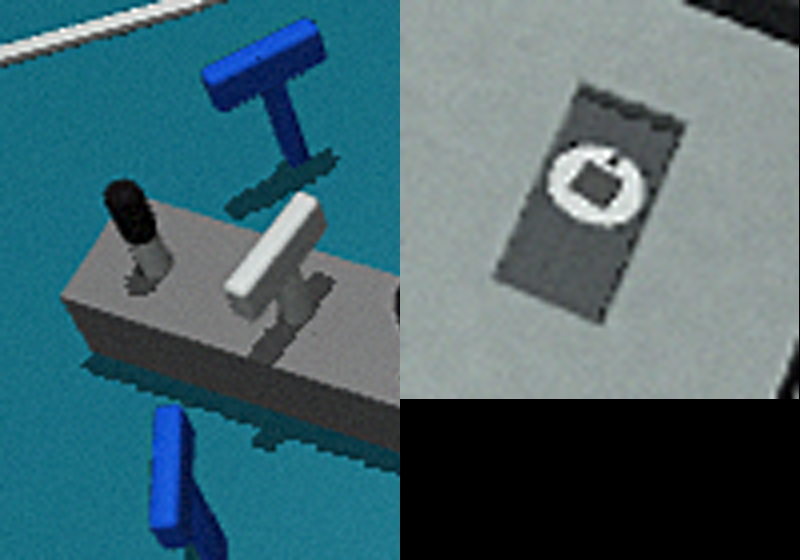

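```bash
python3 - <<'E'
from h import *
import pickle
p,d,m=pickle.load(open("wrist0.pkl","rb"))
o=bot.get_obs();Rt=R.from_quat(o["tool_rot"]).as_matrix()
Rm=cv2.Rodrigues(np.array(m["rvec"],float))[0];t=np.array(m["tvec"],float).ravel();C=-Rm.T@t
print("cam in tool",Rt.T@(C-o["eef_pos"]),"\ncam axes in tool\n",Rt.T@Rm.T, m["mtx"],"tip",bot.tip_reach)
W=np.load("W.npy");p,d,m=pickle.load(open("scene0.pkl","rb"))
# slot corners from crop
cr=np.array([[580,85],[686,122],[601,323],[495,278],[597,184],[613,158]],float)
cr[:,0]=(cr[:,0]-400)/5.7+440-.4;cr[:,1]=cr[:,1]/5.7+180-.4
print(cr)
P=np.vstack([world(m,d,cr[:4,0],cr[:4,1],.09),world(m,d,cr[4:,0],cr[4:,1],.084)]);print(P.round(4))
q=P[:4,:2];
for i in range(4):
    e=q[(i+1)%4]-q[i];print(np.linalg.norm(e),np.degrees(np.arctan2(e[1],e[0])))
E
```

```text
cam in tool [ 0.00102129 -0.07394079 -0.06950984] 
cam axes in tool
 [[ 9.99999970e-01  1.29724985e-04 -2.09140722e-04]
 [-6.34533173e-05  9.56970349e-01  2.90185711e-01]
 [ 2.37785807e-04 -2.90185689e-01  9.56970328e-01]] [[336.35193378   0.         318.55448132]
 [  0.         336.35193378 237.87369255]
 [  0.           0.           1.        ]] tip 0.0726
[[471.17894737 194.5122807 ]
 [489.7754386  201.00350877]
 [474.86315789 236.26666667]
 [456.26666667 228.37192982]
 [474.16140351 211.88070175]
 [476.96842105 207.31929825]]
[[0.4668 0.1707 0.09  ]
 [0.4715 0.2005 0.09  ]
 [0.5418 0.1847 0.09  ]
 [0.5354 0.1557 0.09  ]
 [0.4942 0.1801 0.084 ]
 [0.4845 0.1834 0.084 ]]
0.030158501242835437 80.89515948405715
0.07205608379793897 -12.667341074416093
0.02972034888928106 -102.58585099764217
0.0702254136496344 167.6426183257393
```

The enlarged crop confirms it: the steel-coloured T-bar in the stand's middle hole is the key. Its bar top is at 94 mm against 95 expected, and it measures 56 x 13 mm. The rotor is at about (0.494, 0.180), about 26 mm from one slot end. Next I move over the key.

Request:
drive_tool --steps '[-0.0073,-0.0383,0,0,0,0,0,-0.0073,-0.0383,0,0,0,0,0,-0.0073,-0.0383,0,0,0,0,0,-0.0073,-0.0383,0,0,0,0,0,-0.0073,-0.0383,0,0,0,0,0,-0.0073,-0.0383,0,0,0,0,0,-0.0073,-0.0383,0,0,0,0,0,-0.0073,-0.0383,0,0,0,0,0]'

```text
clock: 0.82
eef_pos: [0.4219, -0.3335, 0.3037]
tool_rot: [0.802, -0.597, -0.0, 0.0]
ft_force: [0.4, -1.3, 0.8]
grip_width: 0.0424
```

Request:
drive_tool --steps '[-0.0073,-0.0383,0,0,0,0,0,-0.0073,-0.0383,0,0,0,0,0,-0.0073,-0.0383,0,0,0,0,0,-0.0073,-0.0383,0,0,0,0,0,0,0,0,0,0,-7.1,0,0,0,0,0,0,-7.1,0,0,0,0,0,0,-7.1,0,0,0,0,0,0,-7.1,0]'

```text
clock: 1.48
eef_pos: [0.5591, -0.2622, 0.303]
tool_rot: [0.926, -0.378, -0.001, -0.0]
ft_force: [-1.1, -0.5, 1.0]
grip_width: 0.0428
```

Request:
drive_tool --steps '[0,0,0,0,0,-7.1,0,0,0,0,0,0,-7.1,0,0,0,0,0,0,-7.1,0,0,0,0,0,0,-7.1,0,0,0,0,0,0,-7.1,0,0,0,0,0,0,-7.1,0,0,0,0,0,0,-7.1,0,0,0,0,0,0,-7.1,0]'

```text
clock: 2.15
eef_pos: [0.5586, -0.2627, 0.3033]
tool_rot: [0.994, 0.107, -0.001, -0.0]
ft_force: [-0.4, 0.6, 0.3]
grip_width: 0.0428
```

Request:
drive_tool --steps '[0,0,0,0,0,-7.1,0,0,0,0,0,0,-7.1,0,0,0,0,0,0,-7.1,0,0,0,0,0,0,-7.1,0,0,0,0,0,0,-7.1,0,0,0,0,0,0,-7.1,0,0,0,0,0,0,-7.1,0,0,0,0,0,0,-7.1,0]'

```text
clock: 2.82
eef_pos: [0.5587, -0.2627, 0.3033]
tool_rot: [0.824, 0.567, -0.0, -0.001]
ft_force: [-0.3, -0.0, 0.1]
grip_width: 0.0425
```

```bash
python3 - <<'E'
from h import *
o=bot.get_obs();p,d,m=cam("wrist");save("wrist1.png",p)
import pickle;pickle.dump((p,d,m,o),open("wrist1.pkl","wb"))
Rt=R.from_quat(o["tool_rot"]).as_matrix();print(np.degrees(np.arctan2(Rt[1,0],Rt[0,0])),o["joint_pos"],o["ft_torque"],o["eef_pos"])
v,u=np.mgrid[0:480,0:640];W=world(m,d,u.ravel(),v.ravel()).reshape(480,640,3)
hsv=cv2.cvtColor(p,cv2.COLOR_RGB2HSV)
k=(abs(W[:,:,2]-.095)<.004)&(np.hypot(W[:,:,0]-.559,W[:,:,1]+.263)<.04)
P=W[k];print(len(P),np.median(P[:,2]),P.mean(0));print(cv2.minAreaRect(P[:,:2].astype(np.float32)*1000))
# image-based with fixed z
vv,uu=np.nonzero(k);Q=world(m,d,uu,vv,.095);print(cv2.minAreaRect(Q[:,:2].astype(np.float32)*1000),uu.min(),uu.max(),vv.min(),vv.max())
E
```

```text
69.06972779828737 [-4.39523376e-01  4.81671123e-01  3.53055535e-01  1.44336907e+00
  9.65211104e-06 -7.42212762e-02] [ 0.01806094 -0.00522269 -0.00626097] [ 0.55865189 -0.26267476  0.303306  ]
852 0.0941883159782382 [ 0.55558236 -0.26464052  0.09406843]
((556.5982666015625, -264.9475402832031), (11.969772338867188, 55.28730010986328), 77.68465423583984)
((555.9871215820312, -264.68231201171875), (11.850229263305664, 54.97934341430664), 77.6933822631836) 305 327 192 254
```

View pics/wrist1.png

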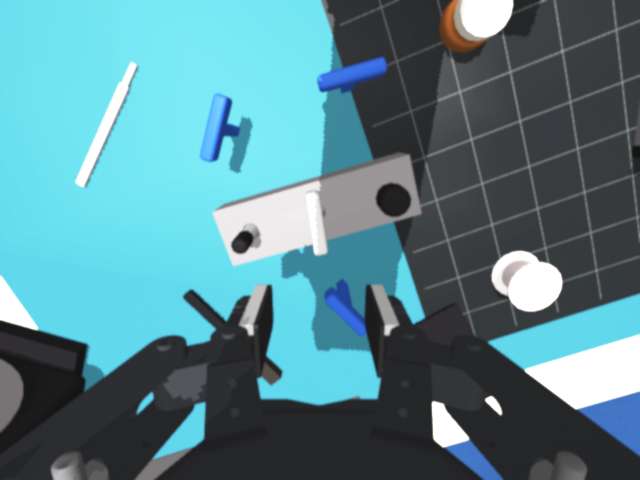

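The wrist view shows the steel T-bar at (316,222), upright in the middle hole, with the thin driver at (242,240) and the fat one at (394,199). The bar measures 55.3 x 12.0 mm with its top at 94 mm and a yaw of -12.3°. I align with it and go down.

Request:
drive_tool --steps '[0,0,0,0,0,-4.3,0,0,0,0,0,0,-4.3,0,-0.0022,-0.0018,0,0,0,0,0,0,0,0.03,0,0,0,0,0,0,0.03,0,0,0,0,0,0,0.02,0,0,0,0,0,0,0,0,0,0,0,0,0,0,0,0,0,0]'

```text
clock: 3.53
eef_pos: [0.5557, -0.2643, 0.2227]
tool_rot: [0.782, 0.624, -0.001, -0.002]
ft_force: [0.6, -0.1, 0.3]
grip_width: 0.043
```

```bash
python3 - <<'E'
from h import *
o=bot.get_obs();p,d,m=cam("wrist");save("wrist2.png",p)
Rt=R.from_quat(o["tool_rot"]).as_matrix();print(np.degrees(np.arctan2(Rt[1,0],Rt[0,0])),o["ft_torque"],o["eef_pos"])
v,u=np.mgrid[0:480,0:640];W=world(m,d,u.ravel(),v.ravel()).reshape(480,640,3)
k=(abs(W[:,:,2]-.095)<.004)&(np.hypot(W[:,:,0]-.557,W[:,:,1]+.264)<.04)&(v<280)
P=W[k];print(len(P),np.median(P[:,2]),P.mean(0));print(cv2.minAreaRect(P[:,:2].astype(np.float32)*1000))
print(Rt.T@(np.append(np.array(cv2.minAreaRect(P[:,:2].astype(np.float32))[0]),.095)-o["eef_pos"]))
E
```

```text
77.18164799891815 [ 0.02287235 -0.03074867  0.01922883] [ 0.55569003 -0.26426969  0.22270951]
1184 0.09418354950764479 [ 0.54898179 -0.26328027  0.09404686]
((549.8475952148438, -263.32635498046875), (11.665788650512695, 41.8005485534668), 76.84573364257812)
[-0.00046896 -0.0054544   0.12772929]
```

View pics/wrist2.png

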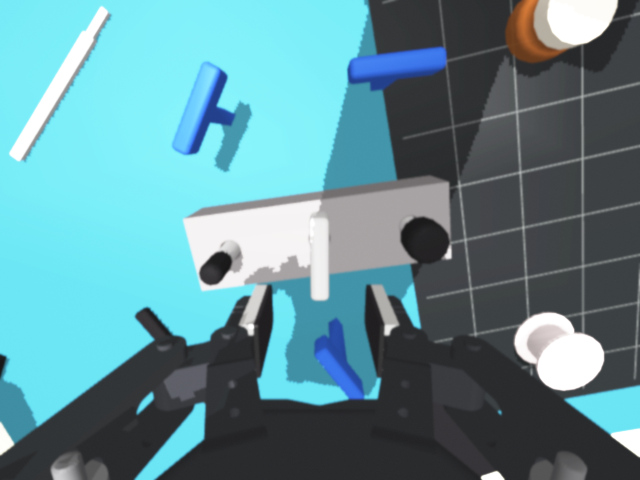

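The bar is centred between the fingers at (319,257), and the outer finger backs clear both drivers. I go down and grip.

Request:
drive_tool --steps '[0,0.001,0.03,0,0,0,0,0,0,0.03,0,0,0,0,0,0,0.0247,0,0,0,0,0,0,0,0,0,0,0,0,0,0,0,0,0,0.5,0,0,0,0,0,0,1,0,0,0,0,0,0,1,0,0,0,0,0,0,1]'

```text
clock: 4.25
eef_pos: [0.5594, -0.2656, 0.1425]
tool_rot: [0.781, 0.625, 0.001, 0.003]
ft_force: [0.3, 0.2, 4.5]
grip_width: 0.011
```

Request:
drive_tool --steps '[0,0,0,0,0,0,1,0,0,0,0,0,0,1,0,0,0,0,0,0,1]'

```text
clock: 4.5
eef_pos: [0.5594, -0.2656, 0.1425]
tool_rot: [0.781, 0.625, 0.001, 0.003]
ft_force: [0.6, -0.0, 5.7]
grip_width: 0.0108
```

```bash
python3 - <<'E'
from h import *
o=bot.get_obs();p,d,m=cam("side");save("side1.png",cv2.resize(p[240:440,250:450],None,fx=3,fy=3))
Rt=R.from_quat(o["tool_rot"]).as_matrix();print(np.degrees(np.arctan2(Rt[1,0],Rt[0,0])),o)
E
```

```text
77.31281750819372 {'clock': 4.5, 'joint_pos': array([-4.43240003e-01,  5.76973263e-01,  8.06705211e-02,  1.06801191e+00,
        6.24771573e-05, -2.21811018e-01]), 'joint_vel': array([-2.30643690e-03, -1.38762743e-03,  6.45017183e-05, -1.39305370e-04,
       -1.57979474e-03,  8.44154601e-04]), 'tau': array([-8.79204227e-02, -4.62711596e+01,  2.05654550e+01,  9.17435135e-02,
       -4.61624167e-02, -5.29407116e-04]), 'eef_pos': array([ 0.55939916, -0.26555581,  0.14250924]), 'tool_rot': array([0.78090042, 0.62464712, 0.00144612, 0.00290047]), 'ft_force': array([ 0.5823383 , -0.0179062 ,  5.67560705]), 'ft_torque': array([ 0.00581304, -0.07302146,  0.03115945]), 'grip_width': 0.010802982157535187}
```

View pics/side1.png

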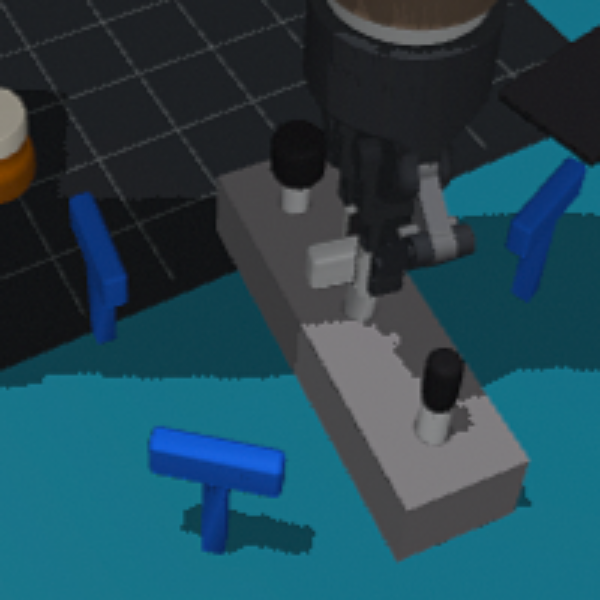

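The key is gripped (width 10.8 mm) in the stand, with about 5.7 N of upward force on the hand. I lift it gently.

Request:
drive_tool --steps '[0,0,-0.005,0,0,0,1,0,0,-0.01,0,0,0,1,0,0,-0.02,0,0,0,1,0,0,-0.03,0,0,0,1,0,0,-0.03,0,0,0,1,0,0,-0.025,0,0,0,1,0,0,0,0,0,0,1,0,0,0,0,0,0,1]'

```text
clock: 5.22
eef_pos: [0.5581, -0.2651, 0.262]
tool_rot: [0.781, 0.625, 0.001, 0.002]
ft_force: [-0.2, -1.0, -1.8]
grip_width: 0.0111
```

```bash
python3 - <<'E'
from h import *
o=bot.get_obs();p,d,m=cam("side");save("side2.png",cv2.resize(p[170:420,250:500],None,fx=2.4,fy=2.4))
p,d,m=cam("wrist");save("wrist3.png",p)
Rt=R.from_quat(o["tool_rot"]).as_matrix();print(Rt.round(4),np.degrees(np.arctan2(Rt[1,0],Rt[0,0])),o["ft_force"],o["ft_torque"],o["grip_width"],o["eef_pos"])
E
```

```text
[[ 0.2196  0.9756  0.0039]
 [ 0.9756 -0.2196 -0.0021]
 [-0.0012  0.0042 -1.    ]] 77.31191803865572 [-0.22049434 -1.03169225 -1.79633637] [0.01358433 0.04532941 0.00345694] 0.011085190304652057 [ 0.5581276  -0.26509507  0.26201188]
```

View pics/side2.png

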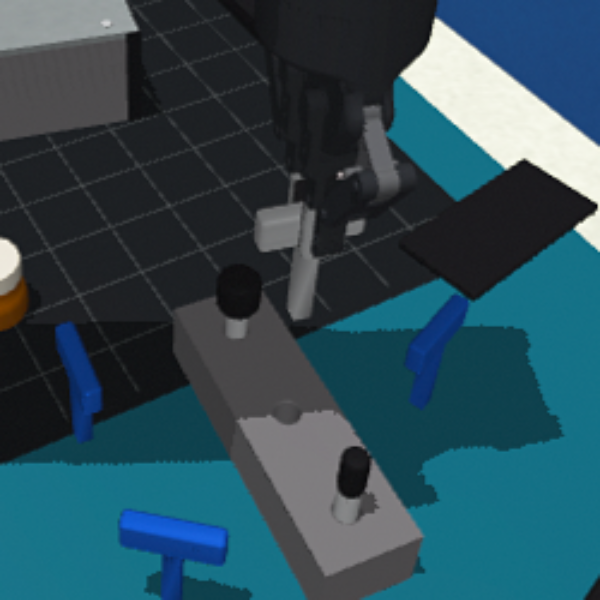

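View pics/wrist3.png

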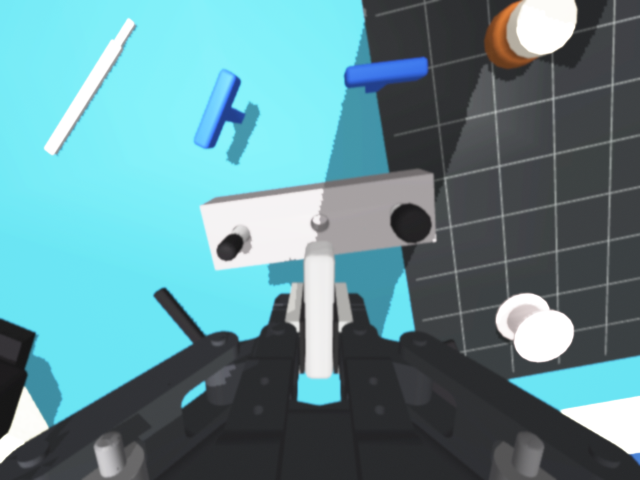

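The key is lifted clear; its hole at (320,222) is empty and the bar sits between the pads from (319,245) to (319,378). Now I measure how it sits in the hand: the bar's pose in the wrist depth, the shank in the side view.

```bash
cat >> h.py <<'E'
def inhand(n=2):
    import time
    o=bot.get_obs();Rt=R.from_quat(o["tool_rot"]).as_matrix();e=o["eef_pos"]
    p,d,m=cam("wrist")
    v,u=np.mgrid[200:400,280:360];W=world(m,d,u.ravel(),v.ravel())
    T=(W-e)@Rt
    k=(abs(T[:,0])<.009)&(abs(T[:,1])<.04)&(T[:,2]>.035)&(T[:,2]<.056)
    P=T[k]
    A=np.c_[P[:,1],np.ones(len(P))]
    s,res,_,_=np.linalg.lstsq(A,P[:,2],rcond=None)
    print("bar pts",len(P),"y",P[:,1].min(),P[:,1].max(),"x",P[:,0].min(),P[:,0].max(),"ztop=",s[1],"slope deg",np.degrees(np.arctan(s[0])),cv2.minAreaRect(P[:,:2].astype(np.float32)*1000))
    # side
    p,d,m=cam("side")
    v,u=np.mgrid[0:480,0:640];W=world(m,d,u.ravel(),v.ravel());T=(W-e)@Rt
    k=(np.hypot(T[:,0],T[:,1])<.02)&(T[:,2]>.08)&(T[:,2]<.14)&(d.ravel()>0)
    P=T[k];print("shank pts",len(P),"zmax",P[:,2].max())
    for a in np.arange(.08,.135,.01):
        Q=P[(P[:,2]>=a)&(P[:,2]<a+.01)]
        if len(Q):print(a.round(3),len(Q),Q[:,:2].mean(0).round(4),Q[:,:2].min(0).round(4),Q[:,:2].max(0).round(4))
E
python3 - <<'E'
from h import *
inhand()
E
```

```text
bar pts 4791 y -0.03133743077815356 0.024447928552115306 x -0.008974251194409139 0.008999896844849831 ztop= 0.04624184250294311 slope deg -2.984182773892575 ((-0.8337836265563965, -3.4528369903564453), (17.882343292236328, 55.852718353271484), 6.7894744873046875)
shank pts 267 zmax 0.13006406688205902
0.08 53 [-0.0033 -0.0057] [-0.0063 -0.0092] [0.0043 0.001 ]
0.09 61 [-0.0032 -0.0057] [-0.0067 -0.0093] [0.0048 0.0009]
0.1 57 [-0.0034 -0.0054] [-0.0065 -0.0094] [0.0061 0.0009]
0.11 56 [-0.0033 -0.0054] [-0.0065 -0.0093] [0.0045 0.0011]
0.12 39 [-0.0031 -0.0056] [-0.0062 -0.0097] [0.0045 0.0006]
0.13 1 [-0.003  -0.0042] [-0.003  -0.0042] [-0.003  -0.0042]
```

Request:
drive_tool --steps '[0.035,-0.0083,0,0,0,0,1,0.035,-0.0083,0,0,0,0,1,0.035,-0.0083,0,0,0,0,1,0.035,-0.0083,0,0,0,0,1,0.035,-0.0083,0,0,0,0,1,0.035,-0.0083,0,0,0,0,1,0.035,-0.0083,0,0,0,0,1,0.035,-0.0083,0,0,0,0,1]'

```text
clock: 6.08
eef_pos: [0.5532, 0.0246, 0.2578]
tool_rot: [0.781, 0.625, -0.001, -0.001]
ft_force: [-0.1, -0.1, -1.4]
grip_width: 0.0108
```

Request:
drive_tool --steps '[0.035,-0.0083,0,0,0,0,1,0.035,-0.0083,0,0,0,0,1,0.035,-0.0083,0,0,0,0,1,0.035,-0.0083,0,0,0,0,1,0,0,0,0,0,0,1,0,0,0,0,0,0,1]'

```text
clock: 6.58
eef_pos: [0.5516, 0.1689, 0.2575]
tool_rot: [0.78, 0.626, -0.002, -0.0]
ft_force: [-0.7, -1.2, -0.8]
grip_width: 0.0107
```

```bash
python3 - <<'E'
from h import *
import pickle
o=bot.get_obs();p,d,m=cam("wrist");save("wrist4.png",p);pickle.dump((p,d,m,o),open("wrist4.pkl","wb"))
save("wrist4z.png",cv2.resize(p[60:300,220:460],None,fx=2.5,fy=2.5,interpolation=cv2.INTER_CUBIC))
print(o["eef_pos"],o["tool_rot"],o["ft_force"],o["ft_torque"])
E
```

```text
[0.55158358 0.16885254 0.25750221] [ 7.79565184e-01  6.26319017e-01 -1.53983116e-03 -4.92713431e-04] [-0.68929547 -1.23436368 -0.82357597] [-0.04243392  0.02654545  0.00437452]
```

View pics/wrist4.png

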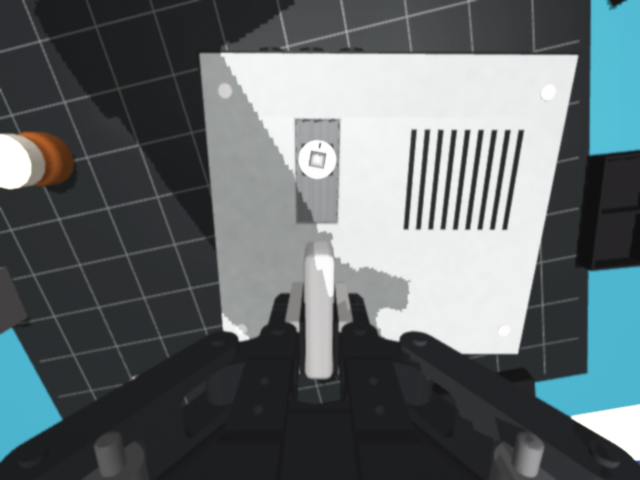

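View pics/wrist4z.png

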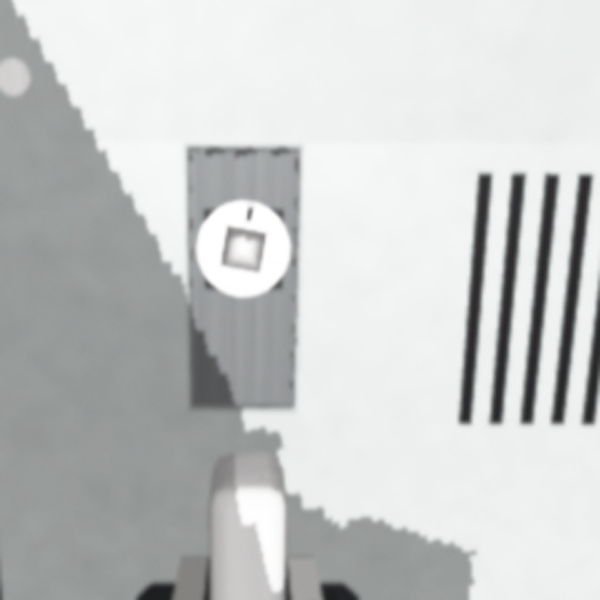

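The slot runs in this view from (295,119) to (339,223). The rotor is at about (317,159), with its tick near the slot's far end, and the socket is turned slightly clockwise. I work out the exact positions and the key's position in the same image.

```bash
python3 - <<'E'
from h import *
import pickle
p,d,m,o=pickle.load(open("wrist4.pkl","rb"))
Rt=R.from_quat(o["tool_rot"]).as_matrix();e=o["eef_pos"]
# rectify the lock plane z=.084 : 0.1mm... grid in slot axes around approx
c0=world(m,d,[317],[159],.084)[0];print("c0",c0)
th=np.radians(-12.6);ex=np.array([np.cos(th),np.sin(th)]);ey=np.array([-np.sin(th),np.cos(th)])
g=np.arange(-25,25,.1)/1000
X,Y=np.meshgrid(g,g)
pts=np.stack([c0[0]+X*ex[0]+Y*ey[0],c0[1]+X*ex[1]+Y*ey[1],0*X+.084],-1)
uv=proj(m,pts).reshape(500,500,2).astype(np.float32)
img=cv2.remap(p,uv[:,:,0],uv[:,:,1],cv2.INTER_CUBIC)
save("rect4.png",img)   # col = +slot x (away from robot), row = +y
g8=cv2.cvtColor(img,cv2.COLOR_RGB2GRAY)
br=(g8>225).astype(np.uint8)
n,l,s,c=cv2.connectedComponentsWithStats(br)
i=1+np.argmax(s[1:,4]);
cs,_=cv2.findContours((g8>215).astype(np.uint8),cv2.RETR_CCOMP,cv2.CHAIN_APPROX_NONE)
for q in cs:
    if cv2.contourArea(q)>300: print(cv2.contourArea(q),cv2.minAreaRect(q),cv2.minEnclosingCircle(q))
# slot corners
cr=np.array([[295.2,119],[339.8,119],[338,222.5],[296,222.5]]);P=world(m,d,cr[:,0],cr[:,1],.09);print(P.round(4))
q=P[:,:2]
for i in range(4):
    w=q[(i+1)%4]-q[i];print(np.linalg.norm(w),np.degrees(np.arctan2(w[1],w[0])))
# bar
hsv=cv2.cvtColor(p,cv2.COLOR_RGB2HSV)
v,u=np.mgrid[200:400,280:360];W=world(m,d,u.ravel(),v.ravel());T=(W-e)@Rt
g=cv2.cvtColor(p,cv2.COLOR_RGB2GRAY)[200:400,280:360].ravel()
k=(abs(T[:,0])<.008)&(abs(T[:,1])<.04)&(T[:,2]>.035)&(T[:,2]<.056)&(g>150);Q=T[k]
s=np.polyfit(Q[:,1],Q[:,2],1);print(len(Q),Q.min(0),Q.max(0),s,np.degrees(np.arctan(s[0])))
print(cv2.minAreaRect(Q[:,:2].astype(np.float32)*1000))
print("rowwise z",[(y.round(3),np.median(Q[abs(Q[:,1]-y)<.002,2]).round(4),Q[abs(Q[:,1]-y)<.002,0].min().round(4),Q[abs(Q[:,1]-y)<.002,0].max().round(4)) for y in np.arange(-.03,.026,.005)])
E
```

```text
c0 [0.49418052 0.17913315 0.084     ]
44491.0 ((249.5, 454.0), (90.0, 499.0), 90.0) ((249.5, 454.0), 253.52574157714844)
3873.5 ((251.87339782714844, 250.02200317382812), (68.70780944824219, 66.0520248413086), 80.13418579101562) ((256.0, 250.5), 40.302085876464844)
54609.5 ((251.68841552734375, 249.1223602294922), (259.25341796875, 260.8865661621094), 45.80692672729492) ((252.23013305664062, 249.4208221435547), 133.90798950195312)
615.5 ((155.45999145507812, 266.7200012207031), (19.374725341796875, 40.02225112915039), 81.8698959350586) ((155.5, 267.0), 20.13092041015625)
12695.5 ((251.1000213623047, 249.30001831054688), (117.79605865478516, 113.5028076171875), 79.69515228271484) ((251.0, 249.5), 75.99516296386719)
25788.5 ((171.5, 45.0), (90.0, 343.0), 90.0) ((170.7653045654297, 45.0), 176.5950927734375)
[[0.4653 0.1707 0.09  ]
 [0.4717 0.1997 0.09  ]
 [0.541  0.1844 0.09  ]
 [0.5345 0.1546 0.09  ]]
0.029710345660616377 77.5579497733619
0.07097817189505794 -12.455362689175981
0.030516103750777287 -102.40425828422
0.07100305931722853 166.89442759179744
3485 [-0.00648149 -0.03121079  0
[... 482 characters left out ...]
(0.0482), np.float64(-0.0062), np.float64(0.0048)), (np.float64(-0.01), np.float64(0.0482), np.float64(-0.0062), np.float64(0.0079)), (np.float64(-0.005), np.float64(0.0481), np.float64(-0.0059), np.float64(0.0069)), (np.float64(0.0), np.float64(0.0482), np.float64(-0.0059), np.float64(0.0041)), (np.float64(0.005), np.float64(0.0482), np.float64(-0.006), np.float64(0.0042)), (np.float64(0.01), np.float64(0.0482), np.float64(-0.006), np.float64(0.0043)), (np.float64(0.015), np.float64(0.0483), np.float64(-0.0061), np.float64(0.0043)), (np.float64(0.02), np.float64(0.0483), np.float64(-0.0061), np.float64(0.0044)), (np.float64(0.025), np.float64(0.049), np.float64(-0.0053), np.float64(0.004))]
```

View pics/rect4.png

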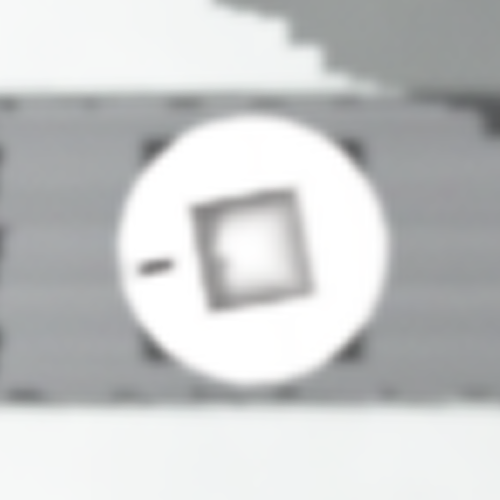

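The socket's centre is at about (0.4943, 0.1791), 25–26 mm along the slot, and it is turned about 10° clockwise (0.175 rad) from the slot's axis. In the hand the tip lies at about (-0.9, -3.7, 128) mm and stands straight. I turn to match and go above it.

Request:
drive_tool --steps '[0,0,0,0,0,5.1,1,0,0,0,0,0,5.1,1,-0.0039,-0.0177,0,0,0,0,1,-0.0039,-0.0177,0,0,0,0,1,-0.0039,-0.0177,0.01,0,0,0,1,0,0,0.01,0,0,0,1,0,0,0,0,0,0,1,0,0,0,0,0,0,1]'

```text
clock: 7.3
eef_pos: [0.4993, 0.1756, 0.2385]
tool_rot: [0.834, 0.552, -0.001, 0.0]
ft_force: [0.2, 0.2, -0.3]
grip_width: 0.0107
```

```bash
cat >> h.py <<'E'
TIP=np.array([-.0009,-.0037,.128])
def st(sock=np.array([.4943,.1791])):
    o=bot.get_obs();Rt=R.from_quat(o["tool_rot"]).as_matrix();e=o["eef_pos"]
    tip=e+Rt@TIP;dl=Rt.T@np.array([sock[0]-tip[0],sock[1]-tip[1],0])
    print("t%.2f"%o["clock"],"tcp",e.round(4),"tip",tip.round(4),"go tool mm",(dl*1e3).round(2),"yaw",np.degrees(np.arctan2(Rt[1,0],Rt[0,0])).round(2),"zax",Rt[:,2].round(4),"F",o["ft_force"].round(1),"M",o["ft_torque"].round(3),"w",round(o["grip_width"],4))
    return o,Rt,e
E
python3 - <<'E'
from h import *
st()
p,d,m=cam("wrist");save("wrist5.png",p)
p,d,m=cam("scene");save("scene5.png",cv2.resize(p[150:270,420:540],None,fx=5,fy=5,interpolation=cv2.INTER_CUBIC))
p,d,m=cam("side");save("side5.png",cv2.resize(p[80:200,160:280],None,fx=5,fy=5,interpolation=cv2.INTER_CUBIC))
inhand()
E
```

```text
t7.30 tcp [0.4993 0.1756 0.2385] tip [0.4953 0.1761 0.1105] go tool mm [ 2.39 -2.15 -0.  ] yaw 67.02 zax [-1.3e-03 -9.0e-04 -1.0e+00] F [ 0.2  0.2 -0.3] M [ 0.001 -0.014 -0.008] w 0.0107
bar pts 4794 y -0.031056271780651217 0.02475260901422999 x -0.008971006452752403 0.008998905557113487 ztop= 0.04623992393082977 slope deg -2.9933191901577145 ((-0.759183406829834, -3.3324508666992188), (17.882556915283203, 55.773643493652344), 6.259222984313965)
shank pts 128 zmax 0.1262156272764378
0.08 28 [-0.0042 -0.003 ] [-0.0073 -0.0085] [0.0071 0.0017]
0.09 26 [-0.0051 -0.0036] [-0.0077 -0.0087] [-0.0027  0.0012]
0.1 31 [-0.0041 -0.0028] [-0.0085 -0.0085] [0.0045 0.0015]
0.11 27 [-0.0041 -0.0029] [-0.0062 -0.0082] [0.003  0.0014]
0.12 16 [-0.0048 -0.0035] [-0.0079 -0.0086] [-0.0025  0.001 ]
```

View pics/side5.png

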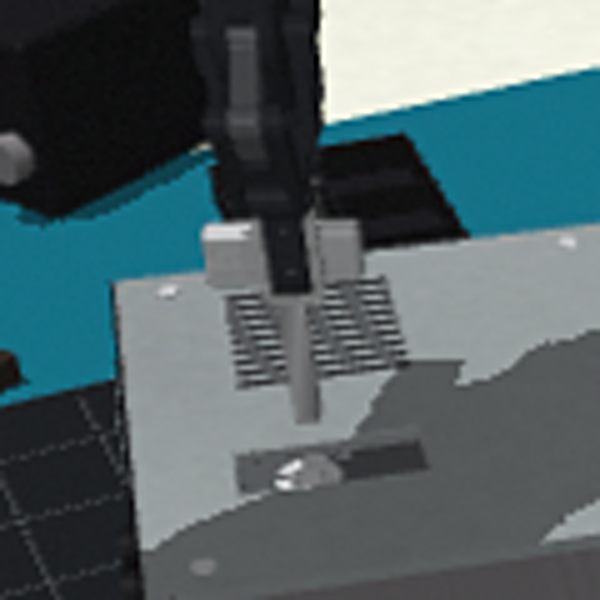

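View pics/wrist5.png

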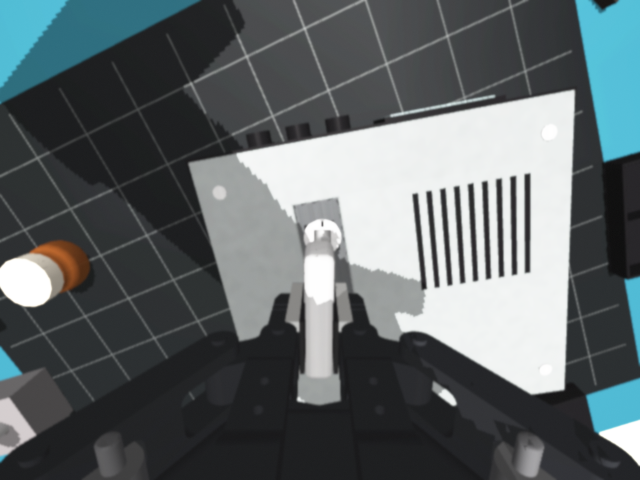

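Request:
drive_tool --steps '[0.0024,-0.0021,0.008,0,0,0,1,0,0,0.008,0,0,0,1,0,0,0,0,0,0,1,0,0,0,0,0,0,1,0,0,0,0,0,0,1]'

```text
clock: 7.97
eef_pos: [0.4979, 0.1798, 0.2229]
tool_rot: [0.833, 0.553, -0.0, -0.0]
ft_force: [0.2, 0.4, -0.5]
grip_width: 0.0112
```

```bash
python3 - <<'E'
from h import *
o,Rt,e=st()
p,d,m=cam("wrist")
q=proj(m,[e+Rt@(TIP+np.array(a)) for a in [(-.005,-.005,-.002),(.005,-.005,-.002),(.005,-.005,-.02),(-.005,-.005,-.02)]]);print(q.round(1))
ps=p.copy()
z=cv2.resize(p[180:280,270:370],None,fx=6,fy=6,interpolation=cv2.INTER_CUBIC)
for a in q: cv2.circle(z,tuple(int(x) for x in ((a-[270,180])*6+3)),4,(255,0,0),1)
save("wrist6.png",z)
p,d,m=cam("side");save("side6.png",cv2.resize(p[80:200,160:280],None,fx=5,fy=5,interpolation=cv2.INTER_CUBIC))
p,d,m=cam("scene");save("scene6.png",cv2.resize(p[150:270,420:540],None,fx=5,fy=5,interpolation=cv2.INTER_CUBIC))
E
```

```text
t7.97 tcp [0.4979 0.1798 0.2229] tip [0.4941 0.1804 0.0949] go tool mm [-1.12  0.7   0.  ] yaw 67.13 zax [-7.e-04 -3.e-04 -1.e+00] F [ 0.2  0.4 -0.5] M [-0.032  0.007 -0.034] w 0.0112
[[310.2 246. ]
 [326.5 246. ]
 [327.2 256. ]
 [309.4 256. ]]
```

View pics/wrist6.png

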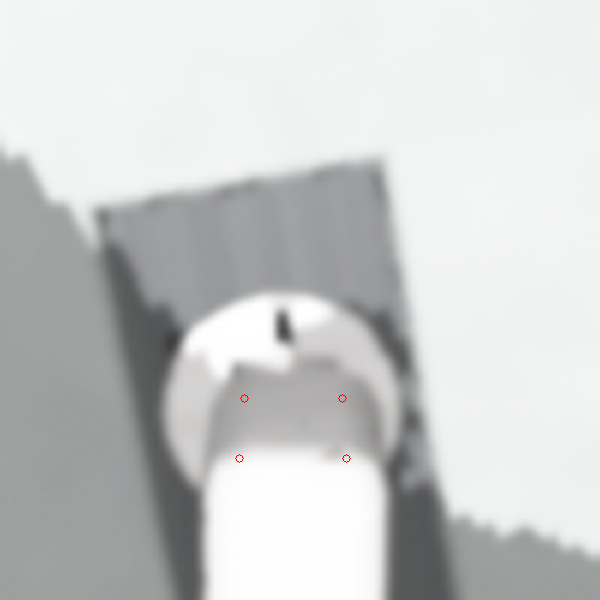

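View pics/side6.png

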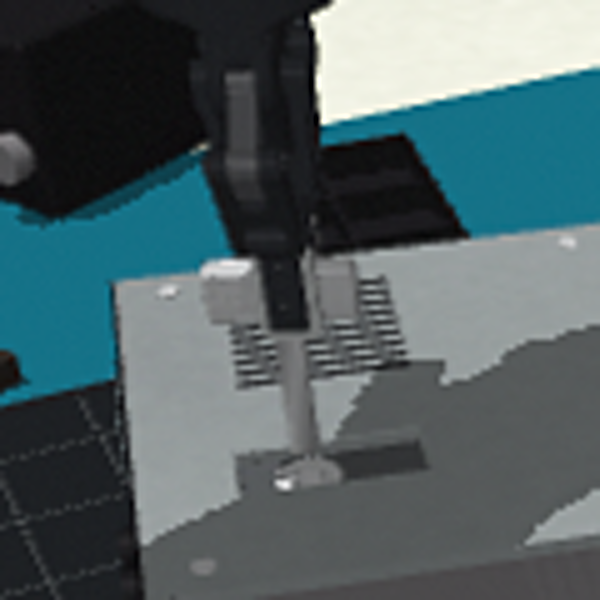

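View pics/scene6.png

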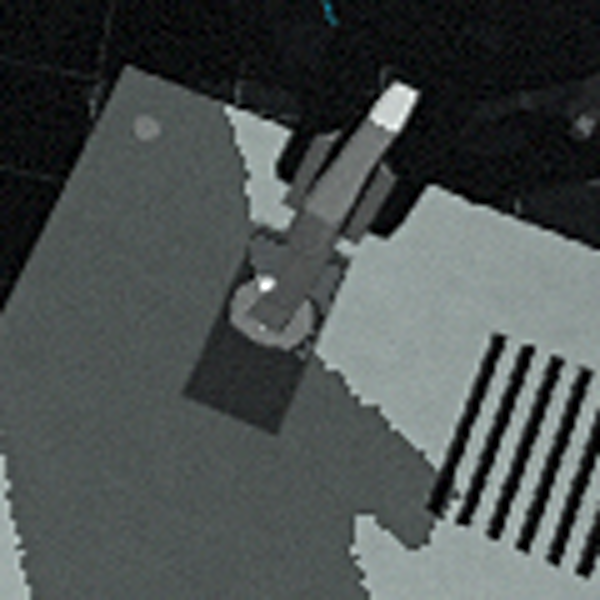

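The tip stands over the rotor in the side view, with its foot at about (310,450) in the crop. In the wrist view only the bar's end face shows. I correct by the computed offset and feel downwards.

Request:
drive_tool --steps '[-0.0011,0.0007,0.002,0,0,0,1,0,0,0.002,0,0,0,1,0,0,0.002,0,0,0,1,0,0,0,0,0,0,1,0,0,0,0,0,0,1]'

```text
clock: 8.53
eef_pos: [0.4982, 0.1784, 0.217]
tool_rot: [0.833, 0.553, -0.0, -0.0]
ft_force: [0.3, 0.9, -1.6]
grip_width: 0.0109
```

```bash
python3 - <<'E'
from h import *
o,Rt,e=st()
# silhouettes: overlay of predicted shank in scene & side
for n,(v0,u0,s) in dict(scene=(180,440,8),side=(140,190,8)).items():
    p,d,m=cam(n);z=cv2.resize(p[v0:v0+70,u0:u0+70],None,fx=s,fy=s,interpolation=cv2.INTER_CUBIC)
    C=[e+Rt@(TIP+np.array([a,b,c])) for c in (0,-.058) for a,b in((-.005,-.005),(.005,-.005),(.005,.005),(-.005,.005))]
    q=(proj(m,C)-[u0,v0])*s+s/2
    cv2.polylines(z,[q[:4].astype(int)],True,(255,0,0));
    for i in range(4): cv2.line(z,tuple(q[i].astype(int)),tuple(q[i+4].astype(int)),(255,255,0))
    a=np.radians(67.4);X=np.array([np.cos(a),np.sin(a)]);Y=np.array([np.sin(a),-np.cos(a)])
    S=[np.append(np.array([.4943,.1791])+.00575*(i*X+j*Y),.084) for i,j in((-1,-1),(1,-1),(1,1),(-1,1))]
    q=(proj(m,S)-[u0,v0])*s+s/2;cv2.polylines(z,[q.astype(int)],True,(0,255,0))
    save(n+"7.png",z)
E
```

```text
t8.53 tcp [0.4982 0.1784 0.217 ] tip [0.4944 0.179  0.089 ] go tool mm [ 0.04 -0.08  0.  ] yaw 67.12 zax [-5.e-04 -1.e-04 -1.e+00] F [ 0.3  0.9 -1.6] M [-0.027 -0.022 -0.028] w 0.0109
```

View pics/scene7.png

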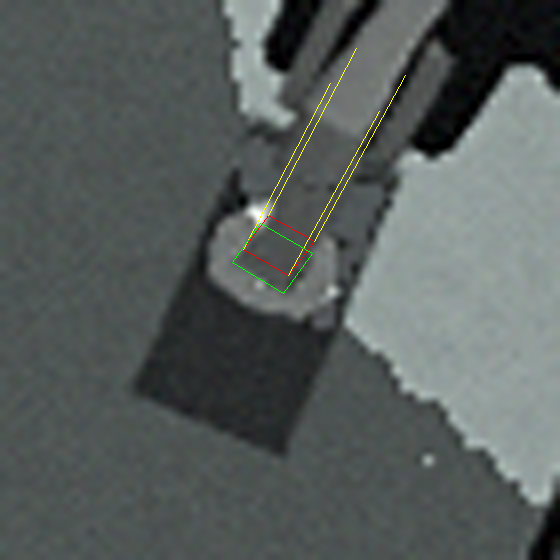

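View pics/side7.png

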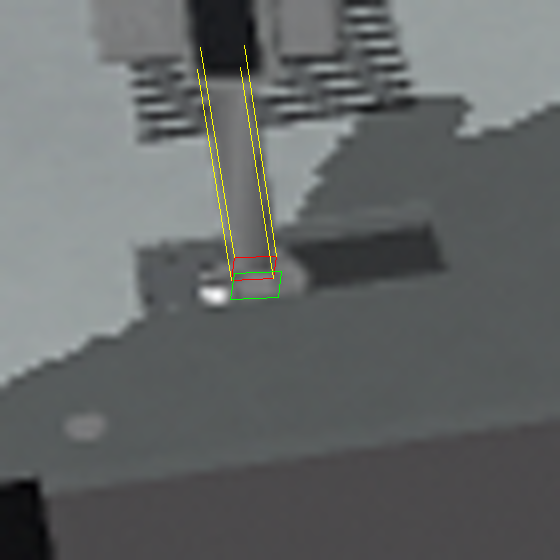

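Both overlays agree within about 1 px. I feel downwards.

Request:
drive_tool --steps '[0,0,0.002,0,0,0,1,0,0,0.002,0,0,0,1,0,0,0.001,0,0,0,1,0,0,0,0,0,0,1]'

```text
clock: 8.97
eef_pos: [0.4981, 0.1784, 0.2118]
tool_rot: [0.833, 0.553, -0.0, -0.0]
ft_force: [-0.5, -0.7, -2.3]
grip_width: 0.0112
```

Request:
drive_tool --steps '[0,0,0.001,0,0,0,1,0,0,0.001,0,0,0,1,0,0,0,0,0,0,1]'

```text
clock: 9.22
eef_pos: [0.4982, 0.1785, 0.21]
tool_rot: [0.833, 0.553, -0.0, -0.0]
ft_force: [-0.2, 0.4, -1.5]
grip_width: 0.0108
```

```bash
python3 -c "
from h import *
st()"
```

```text
t9.22 tcp [0.4982 0.1785 0.21  ] tip [0.4944 0.1791 0.082 ] go tool mm [-0.03 -0.14  0.  ] yaw 67.12 zax [-3.e-04 -0.e+00 -1.e+00] F [-0.2  0.4 -1.5] M [-0.016 -0.031 -0.009] w 0.0108
```

Request:
drive_tool --steps '[0,0,0.001,0,0,0,1,0,0,0.001,0,0,0,1,0,0,0,0,0,0,1]'

```text
clock: 9.47
eef_pos: [0.4982, 0.1785, 0.208]
tool_rot: [0.833, 0.553, -0.0, -0.0]
ft_force: [-0.3, 0.2, -0.4]
grip_width: 0.0106
```

Request:
drive_tool --steps '[0,0,0.001,0,0,0,1,0,0,0.001,0,0,0,1,0,0,0,0,0,0,1]'

```text
clock: 9.72
eef_pos: [0.4982, 0.1785, 0.206]
tool_rot: [0.833, 0.553, -0.0, -0.0]
ft_force: [-0.4, 0.1, -1.8]
grip_width: 0.0107
```

```bash
python3 -c "
from h import *
st()"
```

```text
t9.72 tcp [0.4982 0.1785 0.206 ] tip [0.4944 0.1791 0.078 ] go tool mm [-0.07 -0.06  0.  ] yaw 67.12 zax [-4.e-04  0.e+00 -1.e+00] F [-0.4  0.1 -1.8] M [0.049 0.15  0.017] w 0.0107
```

The tip is at 78 mm, about 6 mm below the lock face, and there is almost no resistance, so it is in the socket. I go on slowly to the floor.

Request:
drive_tool --steps '[0,0,0.001,0,0,0,1,0,0,0.001,0,0,0,1,0,0,0,0,0,0,1]'

```text
clock: 9.97
eef_pos: [0.4982, 0.1785, 0.204]
tool_rot: [0.833, 0.553, -0.0, -0.0]
ft_force: [-0.8, 0.1, -2.0]
grip_width: 0.0111
```

Request:
drive_tool --steps '[0,0,0.001,0,0,0,1,0,0,0.001,0,0,0,1,0,0,0,0,0,0,1]'

```text
clock: 10.22
eef_pos: [0.4982, 0.1785, 0.202]
tool_rot: [0.833, 0.553, -0.0, -0.0]
ft_force: [-0.7, 0.8, -1.9]
grip_width: 0.0107
```

Request:
drive_tool --steps '[0,0,0.001,0,0,0,1,0,0,0.001,0,0,0,1,0,0,0,0,0,0,1]'

```text
clock: 10.47
eef_pos: [0.4982, 0.1785, 0.2]
tool_rot: [0.833, 0.553, -0.0, -0.0]
ft_force: [-1.2, 1.3, -1.4]
grip_width: 0.0106
```

```bash
python3 -c "
from h import *
st()"
```

```text
t10.47 tcp [0.4982 0.1785 0.2   ] tip [0.4944 0.1791 0.072 ] go tool mm [-0.09 -0.11  0.  ] yaw 67.12 zax [-3.e-04  0.e+00 -1.e+00] F [-1.2  1.3 -1.4] M [0.133 0.332 0.018] w 0.0106
```

Request:
drive_tool --steps '[0,0,0.001,0,0,0,1,0,0,0.001,0,0,0,1,0,0,0,0,0,0,1]'

```text
clock: 10.72
eef_pos: [0.4982, 0.1785, 0.198]
tool_rot: [0.833, 0.553, -0.0, -0.0]
ft_force: [-1.1, 1.4, -2.0]
grip_width: 0.0108
```

Request:
drive_tool --steps '[0,0,0.0007,0,0,0,1,0,0,0.0007,0,0,0,1]'

```text
clock: 10.88
eef_pos: [0.4982, 0.1785, 0.1968]
tool_rot: [0.833, 0.553, -0.0, -0.0]
ft_force: [-1.2, 0.7, 0.5]
grip_width: 0.0109
```

Request:
drive_tool --steps '[0,0,0.0005,0,0,0,1,0,0,0,0,0,0,1]'

```text
clock: 11.05
eef_pos: [0.4982, 0.1785, 0.1962]
tool_rot: [0.833, 0.553, -0.0, -0.0]
ft_force: [-1.7, 0.6, -1.5]
grip_width: 0.011
```

```bash
python3 -c "
from h import *
st()"
```

```text
t11.05 tcp [0.4982 0.1785 0.1962] tip [0.4944 0.1791 0.0682] go tool mm [-0.06 -0.13  0.  ] yaw 67.12 zax [-2.e-04  0.e+00 -1.e+00] F [-1.7  0.6 -1.5] M [0.248 0.525 0.026] w 0.011
```

Request:
drive_tool --steps '[0,0,0.0005,0,0,0,1,0,0,0,0,0,0,1]'

```text
clock: 11.22
eef_pos: [0.4982, 0.1785, 0.1957]
tool_rot: [0.833, 0.553, -0.0, -0.0]
ft_force: [-1.9, 1.1, -0.5]
grip_width: 0.0106
```

Request:
drive_tool --steps '[0,0,0.0005,0,0,0,1,0,0,0,0,0,0,1]'

```text
clock: 11.38
eef_pos: [0.4983, 0.1785, 0.1955]
tool_rot: [0.833, 0.553, 0.0, -0.0]
ft_force: [-3.3, 1.1, 1.2]
grip_width: 0.0112
```

Request:
drive_tool --steps '[0,0,0.0004,0,0,0,1,0,0,0,0,0,0,1]'

```text
clock: 11.55
eef_pos: [0.4983, 0.1786, 0.1954]
tool_rot: [0.833, 0.553, 0.0, -0.0]
ft_force: [-3.4, 0.8, 4.1]
grip_width: 0.0107
```

```bash
python3 -c "
from h import *
st()"
```

```text
t11.55 tcp [0.4983 0.1786 0.1954] tip [0.4946 0.1792 0.0674] go tool mm [-0.23 -0.26 -0.  ] yaw 67.12 zax [ 4.e-04  3.e-04 -1.e+00] F [-3.4  0.8  4.1] M [0.214 0.891 0.054] w 0.0107
```

The key is home: it stops at a tip height of about 67.4 mm (68 expected) and Fz rises from -1.5 to +4 N. I ease the side force and begin the clockwise turn about the key's own axis.

Request:
drive_tool --steps '[-0.0002,-0.0004,0,0,0,0,1,-0.0001,0,0,0,0,2,1,-0.0001,0,0,0,0,2,1,-0.0002,0.0001,0,0,0,2,1,0,0,0,0,0,0,1]'

```text
clock: 11.97
eef_pos: [0.4978, 0.1782, 0.1954]
tool_rot: [0.861, 0.508, 0.0, -0.0]
ft_force: [-3.5, 0.8, 5.8]
grip_width: 0.011
```

```bash
python3 -c "
from h import *
st()"
```

```text
t11.97 tcp [0.4978 0.1782 0.1954] tip [0.4941 0.1792 0.0674] go tool mm [-0.03  0.2  -0.  ] yaw 61.06 zax [ 4.e-04  5.e-04 -1.e+00] F [-3.5  0.8  5.8] M [0.211 0.934 0.048] w 0.011
```

Request:
drive_tool --steps '[-0.0003,-0.0005,0,0,0,0,1,-0.0001,0,0,0,0,2,1,0,0,0,0,0,0,1]'

```text
clock: 12.22
eef_pos: [0.4974, 0.178, 0.1954]
tool_rot: [0.87, 0.493, 0.001, 0.0]
ft_force: [-3.0, 0.2, 4.5]
grip_width: 0.0112
```

```bash
python3 -c "
from h import *
st()"
```

```text
t12.22 tcp [0.4974 0.178  0.1954] tip [0.4939 0.1792 0.0674] go tool mm [0.12 0.44 0.  ] yaw 59.08 zax [ 1.e-03  3.e-04 -1.e+00] F [-3.   0.2  4.5] M [0.173 0.812 0.001] w 0.0112
```

Request:
drive_tool --steps '[-0.0003,-0.0004,0,0,0,0,1,-0.0001,0,0,0,0,2,1,-0.0001,0,0,0,0,2,1,0,0,0,0,0,0,1]'

```text
clock: 12.55
eef_pos: [0.4969, 0.1778, 0.1954]
tool_rot: [0.887, 0.462, 0.001, 0.0]
ft_force: [-3.1, 0.5, 5.9]
grip_width: 0.0107
```

```bash
python3 -c "
from h import *
st()"
```

```text
t12.55 tcp [0.4969 0.1778 0.1954] tip [0.4935 0.1792 0.0674] go tool mm [0.43 0.71 0.  ] yaw 55.07 zax [ 1.2e-03  1.0e-04 -1.0e+00] F [-3.1  0.5  5.9] M [0.133 0.685 0.043] w 0.0107
```

Request:
drive_tool --steps '[-0.0002,0,0,0,0,2,1,-0.0001,0,0,0,0,2,1,-0.0001,0,0,0,0,2,1,-0.0002,0.0001,0,0,0,2,1]'

```text
clock: 12.88
eef_pos: [0.4966, 0.1773, 0.1954]
tool_rot: [0.917, 0.399, 0.001, 0.0]
ft_force: [-3.2, 0.6, 5.3]
grip_width: 0.0109
```

```bash
python3 -c "
from h import *
st()"
```

```text
t12.88 tcp [0.4966 0.1773 0.1954] tip [0.4934 0.1793 0.0674] go tool mm [0.51 0.77 0.  ] yaw 47.05 zax [ 1.1e-03  4.0e-04 -1.0e+00] F [-3.2  0.6  5.3] M [0.242 0.772 0.068] w 0.0109
```

The rotor follows (Mz ≈ 0.07 N m, 20° turned). I go on, expecting the stop near a tool yaw of about -3°.

Request:
drive_tool --steps '[-0.0001,0,0,0,0,2,1,-0.0001,0,0,0,0,2,1,-0.0001,0.0001,0,0,0,2,1,-0.0001,0,0,0,0,2,1,-0.0001,0,0,0,0,2,1,-0.0001,0,0,0,0,2,1,-0.0002,0.0001,0,0,0,2,1]'

```text
clock: 13.47
eef_pos: [0.4959, 0.1768, 0.1954]
tool_rot: [0.959, 0.284, 0.0, -0.0]
ft_force: [-3.6, 1.1, 5.2]
grip_width: 0.0107
```

```bash
python3 -c "
from h import *
st()"
```

```text
t13.47 tcp [0.4959 0.1768 0.1954] tip [0.4933 0.1795 0.0674] go tool mm [0.66 0.87 0.  ] yaw 33.06 zax [ 8.e-04  7.e-04 -1.e+00] F [-3.6  1.1  5.2] M [0.344 0.816 0.112] w 0.0107
```

Request:
drive_tool --steps '[-0.0001,0,0,0,0,2,1,-0.0001,0,0,0,0,2,1,-0.0001,0.0001,0,0,0,2,1,-0.0001,0,0,0,0,2,1]'

```text
clock: 13.8
eef_pos: [0.4956, 0.1766, 0.1954]
tool_rot: [0.976, 0.217, 0.0, -0.0]
ft_force: [-3.6, 1.7, 5.1]
grip_width: 0.0111
```

```bash
python3 -c "
from h import *
st()"
```

```text
t13.80 tcp [0.4956 0.1766 0.1954] tip [0.4933 0.1797 0.0674] go tool mm [0.71 0.94 0.  ] yaw 25.06 zax [ 6.e-04  9.e-04 -1.e+00] F [-3.6  1.7  5.1] M [0.35  0.903 0.148] w 0.0111
```

Request:
drive_tool --steps '[-0.0001,0,0,0,0,2,1,-0.0001,0,0,0,0,2,1,-0.0001,0.0001,0,0,0,2,1,-0.0001,0,0,0,0,2,1]'

```text
clock: 14.13
eef_pos: [0.4951, 0.1764, 0.1954]
tool_rot: [0.989, 0.148, 0.0, -0.001]
ft_force: [-3.9, 0.9, 5.9]
grip_width: 0.0108
```

```bash
python3 -c "
from h import *
st()"
```

```text
t14.13 tcp [0.4951 0.1764 0.1954] tip [0.4932 0.1798 0.0674] go tool mm [ 0.83  0.96 -0.  ] yaw 17.06 zax [ 3.0e-04  1.1e-03 -1.0e+00] F [-3.9  0.9  5.9] M [0.338 0.949 0.053] w 0.0108
```

Request:
drive_tool --steps '[-0.0001,0,0,0,0,2,1,-0.0001,0,0,0,0,2,1,-0.0001,0.0001,0,0,0,2,1,-0.0001,0,0,0,0,2,1]'

```text
clock: 14.47
eef_pos: [0.4947, 0.1763, 0.1954]
tool_rot: [0.997, 0.079, 0.0, -0.001]
ft_force: [-4.3, 1.9, 6.6]
grip_width: 0.0106
```

```bash
python3 -c "
from h import *
st()"
```

```text
t14.47 tcp [0.4947 0.1763 0.1954] tip [0.4932 0.18   0.0674] go tool mm [ 0.91  1.01 -0.  ] yaw 9.07 zax [ 2.0e-04  1.3e-03 -1.0e+00] F [-4.3  1.9  6.6] M [0.412 1.065 0.021] w 0.0106
```

Request:
drive_tool --steps '[-0.0001,0,0,0,0,1.5,1,-0.0001,0,0,0,0,1.5,1]'

```text
clock: 14.63
eef_pos: [0.4945, 0.1762, 0.1954]
tool_rot: [0.999, 0.053, 0.0, -0.001]
ft_force: [-4.3, 1.3, 5.7]
grip_width: 0.0106
```

```bash
python3 -c "
from h import *
st()"
```

```text
t14.63 tcp [0.4945 0.1762 0.1954] tip [0.4932 0.18   0.0674] go tool mm [ 0.96  0.99 -0.  ] yaw 6.09 zax [ 2.0e-04  1.3e-03 -1.0e+00] F [-4.3  1.3  5.7] M [0.444 1.006 0.104] w 0.0106
```

Request:
drive_tool --steps '[-0.0001,0,0,0,0,1.5,1,0,0,0,0,0,1.5,1]'

```text
clock: 14.8
eef_pos: [0.4944, 0.1762, 0.1954]
tool_rot: [1.0, 0.027, 0.0, -0.001]
ft_force: [-3.3, 2.4, 6.4]
grip_width: 0.0109
```

```bash
python3 -c "
from h import *
o=st()[0];print(o['tau'][4:])"
```

```text
t14.80 tcp [0.4944 0.1762 0.1954] tip [0.4933 0.18   0.0674] go tool mm [ 0.97  0.99 -0.  ] yaw 3.1 zax [ 1.0e-04  1.3e-03 -1.0e+00] F [-3.3  2.4  6.4] M [0.467 1.062 0.132] w 0.0109
[-1.03293825 -0.17440754]
```

Request:
drive_tool --steps '[-0.0001,0,0,0,0,1.5,1,0,0,0,0,0,0,1]'

```text
clock: 14.97
eef_pos: [0.4943, 0.1762, 0.1954]
tool_rot: [1.0, 0.014, 0.0, -0.001]
ft_force: [-3.5, 1.6, 5.4]
grip_width: 0.011
```

```bash
python3 -c "
from h import *
o=st()[0];print(o['tau'][4:])"
```

```text
t14.97 tcp [0.4943 0.1762 0.1954] tip [0.4933 0.1801 0.0674] go tool mm [ 0.99  1.03 -0.  ] yaw 1.62 zax [ 1.0e-04  1.4e-03 -1.0e+00] F [-3.5  1.6  5.4] M [0.454 1.038 0.096] w 0.011
[-1.01782992  0.22958558]
```

Request:
drive_tool --steps '[0,0,0,0,0,1,1,0,0,0,0,0,0,1]'

```text
clock: 15.13
eef_pos: [0.4942, 0.1762, 0.1954]
tool_rot: [1.0, 0.006, -0.0, -0.001]
ft_force: [-3.9, 1.5, 6.2]
grip_width: 0.0106
```

```bash
python3 -c "
from h import *
o=st()[0];print(o['tau'][4:])"
```

```text
t15.13 tcp [0.4942 0.1762 0.1954] tip [0.4932 0.1801 0.0674] go tool mm [ 1.05  1.01 -0.  ] yaw 0.64 zax [-1.0e-04  1.4e-03 -1.0e+00] F [-3.9  1.5  6.2] M [0.482 1.095 0.081] w 0.0106
[-1.0358052   0.17009456]
```

Request:
drive_tool --steps '[0,0,0,0,0,1,1,0,0,0,0,0,0,1]'

```text
clock: 15.3
eef_pos: [0.4942, 0.1762, 0.1954]
tool_rot: [1.0, -0.003, -0.0, -0.001]
ft_force: [-4.7, 1.1, 6.3]
grip_width: 0.0111
```

```bash
python3 -c "
from h import *
o=st()[0];print(o['tau'][4:])"
```

```text
t15.30 tcp [0.4942 0.1762 0.1954] tip [0.4933 0.1801 0.0674] go tool mm [ 1.01  1.02 -0.  ] yaw -0.36 zax [-1.0e-04  1.4e-03 -1.0e+00] F [-4.7  1.1  6.3] M [0.45  1.128 0.097] w 0.0111
[-1.05047163  0.17029546]
```

Request:
drive_tool --steps '[0,0,0,0,0,1,1,0,0,0,0,0,0,1]'

```text
clock: 15.47
eef_pos: [0.4941, 0.1762, 0.1954]
tool_rot: [1.0, -0.012, -0.0, -0.001]
ft_force: [-4.8, 2.1, 6.7]
grip_width: 0.011
```

```bash
python3 -c "
from h import *
o=st()[0];print(o['tau'][4:])"
```

```text
t15.47 tcp [0.4941 0.1762 0.1954] tip [0.4933 0.1801 0.0674] go tool mm [ 1.04  1.01 -0.  ] yaw -1.36 zax [-2.0e-04  1.4e-03 -1.0e+00] F [-4.8  2.1  6.7] M [0.448 1.14  0.066] w 0.011
[-1.06567394  0.17075331]
```

Request:
drive_tool --steps '[0,0,0,0,0,0.7,1,0,0,0,0,0,0,1]'

```text
clock: 15.63
eef_pos: [0.4941, 0.1763, 0.1954]
tool_rot: [1.0, -0.018, -0.0, -0.001]
ft_force: [-4.0, 1.7, 7.3]
grip_width: 0.0109
```

```bash
python3 -c "
from h import *
o=st()[0];print(o['tau'][4:])"
```

```text
t15.63 tcp [0.4941 0.1763 0.1954] tip [0.4933 0.1802 0.0674] go tool mm [ 1.02  1.03 -0.  ] yaw -2.05 zax [-2.0e-04  1.4e-03 -1.0e+00] F [-4.   1.7  7.3] M [0.467 1.17  0.041] w 0.0109
[-1.0777897  0.1426513]
```

Request:
drive_tool --steps '[0,0,0,0,0,0.7,1,0,0,0,0,0,0,1]'

```text
clock: 15.8
eef_pos: [0.4941, 0.1762, 0.1954]
tool_rot: [1.0, -0.024, -0.0, -0.001]
ft_force: [-5.1, 1.4, 5.8]
grip_width: 0.0108
```

```bash
python3 -c "
from h import *
o=st()[0];print(o['tau'][4:])"
```

```text
t15.80 tcp [0.4941 0.1762 0.1954] tip [0.4933 0.1802 0.0674] go tool mm [ 1.03  1.01 -0.  ] yaw -2.75 zax [-3.0e-04  1.4e-03 -1.0e+00] F [-5.1  1.4  5.8] M [0.471 1.257 0.087] w 0.0108
[-1.0889839   0.14281476]
```

Request:
drive_tool --steps '[0,0,0,0,0,0.7,1,0,0,0,0,0,0,1]'

```text
clock: 15.97
eef_pos: [0.4941, 0.1763, 0.1954]
tool_rot: [1.0, -0.03, -0.0, -0.001]
ft_force: [-5.0, 1.8, 6.3]
grip_width: 0.0108
```

```bash
python3 -c "
from h import *
o=st()[0];print(o['tau'][4:])"
```

```text
t15.97 tcp [0.4941 0.1763 0.1954] tip [0.4933 0.1802 0.0674] go tool mm [ 1.01  1.03 -0.  ] yaw -3.45 zax [-4.0e-04  1.5e-03 -1.0e+00] F [-5.   1.8  6.3] M [0.428 1.189 0.073] w 0.0108
[-1.10073891  0.14312147]
```

Request:
drive_tool --steps '[0,0,0,0,0,0.7,1,0,0,0,0,0,0,1]'

```text
clock: 16.13
eef_pos: [0.494, 0.1763, 0.1954]
tool_rot: [0.999, -0.036, -0.0, -0.001]
ft_force: [-4.0, 2.8, 6.4]
grip_width: 0.0111
```

```bash
python3 -c "
from h import *
o=st()[0];print(o['tau'][4:])"
```

```text
t16.13 tcp [0.494  0.1763 0.1954] tip [0.4933 0.1802 0.0674] go tool mm [ 1.04  1.04 -0.  ] yaw -4.15 zax [-4.0e-04  1.5e-03 -1.0e+00] F [-4.   2.8  6.4] M [0.472 1.224 0.082] w 0.0111
[-1.11306913  0.14342188]
```

Request:
drive_tool --steps '[-0.0004,0,0,0,0,0.7,1,0,0,0,0,0,0,1]'

```text
clock: 16.3
eef_pos: [0.4939, 0.1763, 0.1954]
tool_rot: [0.999, -0.042, 0.0, -0.001]
ft_force: [-4.6, 1.0, 4.9]
grip_width: 0.0109
```

```bash
python3 -c "
from h import *
o=st()[0];print(o['tau'][4:])"
```

```text
t16.30 tcp [0.4939 0.1763 0.1954] tip [0.4933 0.1802 0.0674] go tool mm [ 1.08  1.05 -0.  ] yaw -4.85 zax [ 2.0e-04  1.4e-03 -1.0e+00] F [-4.6  1.   4.9] M [0.483 1.052 0.065] w 0.0109
[-1.01566929  0.14284987]
```

Request:
drive_tool --steps '[-0.0003,0,0,0,0,0.7,1,0,0,0,0,0,0,1]'

```text
clock: 16.47
eef_pos: [0.4938, 0.1763, 0.1954]
tool_rot: [0.999, -0.048, 0.0, -0.001]
ft_force: [-3.6, 1.5, 5.4]
grip_width: 0.0109
```

```bash
python3 -c "
from h import *
o=st()[0];print(o['tau'][4:])"
```

```text
t16.47 tcp [0.4938 0.1763 0.1954] tip [0.4933 0.1802 0.0674] go tool mm [ 1.1   1.02 -0.  ] yaw -5.56 zax [ 6.0e-04  1.3e-03 -1.0e+00] F [-3.6  1.5  5.4] M [0.473 0.954 0.076] w 0.0109
[-0.95206149  0.14088215]
```

Request:
drive_tool --steps '[0,0,0,0,0,0.7,1,0,0,0,0,0,0,1]'

```text
clock: 16.63
eef_pos: [0.4937, 0.1763, 0.1954]
tool_rot: [0.999, -0.055, 0.0, -0.001]
ft_force: [-3.8, 0.8, 5.4]
grip_width: 0.0113
```

```bash
python3 -c "
from h import *
o=st()[0];print(o['tau'][4:])"
```

```text
t16.63 tcp [0.4937 0.1763 0.1954] tip [0.4933 0.1803 0.0674] go tool mm [ 1.12  1.05 -0.  ] yaw -6.26 zax [ 5.0e-04  1.4e-03 -1.0e+00] F [-3.8  0.8  5.4] M [0.447 0.952 0.095] w 0.0113
[-0.97300339  0.13988416]
```

Request:
drive_tool --steps '[0,0,0,0,0,0.7,1,0,0,0,0,0,0,1]'

```text
clock: 16.8
eef_pos: [0.4937, 0.1763, 0.1954]
tool_rot: [0.998, -0.061, 0.0, -0.001]
ft_force: [-3.3, 2.2, 6.0]
grip_width: 0.0108
```

```bash
python3 -c "
from h import *
o=st()[0];print(o['tau'][4:])
p,d,m=cam('wrist');save('wrist8.png',cv2.resize(p[150:350,220:420],None,fx=3,fy=3,interpolation=cv2.INTER_CUBIC))
p,d,m=cam('scene');save('scene8.png',cv2.resize(p[170:250,430:510],None,fx=7,fy=7,interpolation=cv2.INTER_CUBIC))
"
```

```text
t16.80 tcp [0.4937 0.1763 0.1954] tip [0.4933 0.1803 0.0674] go tool mm [ 1.16  1.05 -0.  ] yaw -6.95 zax [ 3.0e-04  1.4e-03 -1.0e+00] F [-3.3  2.2  6. ] M [0.438 0.938 0.086] w 0.0108
[-0.99961583  0.16436654]
```

View pics/wrist8.png

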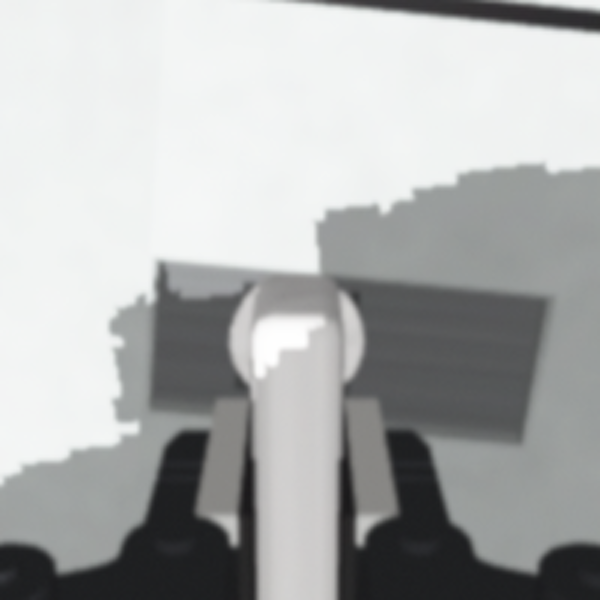

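View pics/scene8.png

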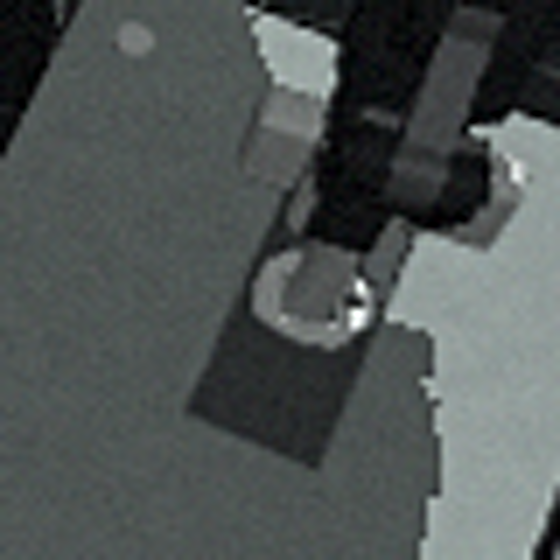

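The rotor has turned with the key: in the scene crop its tick now shows at about (352,302). I check its angle.

```bash
python3 -c "
from h import *
m=vision.camera_model('scene')
P=world(m,None,np.array([430+352/7-.4,430+312/7-.4]),np.array([170+302/7-.4,170+297/7-.4]),.084)
print(P)
for c in (P[1][:2],np.array([.4942,.1801])):
  w=P[0][:2]-c;a=np.degrees(np.arctan2(w[1],w[0]));print(np.linalg.norm(w),a,np.radians(167.4-a))
"
```

```text
[[0.49345831 0.1889568  0.084     ]
 [0.4944672  0.18012915 0.084     ]]
0.008885114841908659 96.51988997957842 1.2370912940321819
0.008887801038318786 94.78691892979371 1.2673373446926677
```

Request:
drive_tool --steps '[0,0,0,0,0,0.7,1,0,0,0,0,0,0,1]'

```text
clock: 17.07
eef_pos: [0.4937, 0.1763, 0.1954]
tool_rot: [0.998, -0.067, 0.0, -0.001]
ft_force: [-3.7, 0.7, 5.6]
grip_width: 0.011
```

```bash
python3 -c "
from h import *
o=st()[0];print(o['tau'][4:])"
```

```text
t17.07 tcp [0.4937 0.1763 0.1954] tip [0.4933 0.1803 0.0674] go tool mm [ 1.15  1.07 -0.  ] yaw -7.65 zax [ 3.0e-04  1.5e-03 -1.0e+00] F [-3.7  0.7  5.6] M [0.45  0.96  0.069] w 0.011
[-1.02000967  0.1888218 ]
```

Request:
drive_tool --steps '[0,0,0,0,0,0.7,1,0,0,0,0,0,0,1]'

```text
clock: 17.23
eef_pos: [0.4936, 0.1764, 0.1954]
tool_rot: [0.997, -0.073, 0.0, -0.001]
ft_force: [-4.3, 2.6, 5.8]
grip_width: 0.011
```

```bash
python3 -c "
from h import *
o=st()[0];print(o['tau'][4:])"
```

```text
t17.23 tcp [0.4936 0.1764 0.1954] tip [0.4933 0.1803 0.0674] go tool mm [ 1.19  1.07 -0.  ] yaw -8.34 zax [ 2.0e-04  1.5e-03 -1.0e+00] F [-4.3  2.6  5.8] M [0.527 1.057 0.138] w 0.011
[-1.03466291  0.21092566]
```

Request:
drive_tool --steps '[0,0,0,0,0,0.7,1,0,0,0,0,0,0,1]'

```text
clock: 17.4
eef_pos: [0.4936, 0.1764, 0.1954]
tool_rot: [0.997, -0.079, 0.0, -0.001]
ft_force: [-3.3, 1.5, 6.6]
grip_width: 0.0103
```

```bash
python3 -c "
from h import *
o=st()[0];print(o['tau'][4:])"
```

```text
t17.40 tcp [0.4936 0.1764 0.1954] tip [0.4933 0.1803 0.0674] go tool mm [ 1.16  1.08 -0.  ] yaw -9.04 zax [ 2.0e-04  1.5e-03 -1.0e+00] F [-3.3  1.5  6.6] M [0.478 0.984 0.162] w 0.0103
[-1.04919199  0.22943098]
```

The stop is reached: the joint-6 torque has risen steadily since about -6.5° and Mz is up to about 0.15 N m, and the tick reads 1.24–1.27 rad against 1.25. I take a couple of readings to confirm and then relax.

Request:
drive_tool --steps '[0,0,0,0,0,0,1]'

```text
clock: 17.48
eef_pos: [0.4936, 0.1763, 0.1954]
tool_rot: [0.997, -0.079, 0.0, -0.001]
ft_force: [-4.4, 1.3, 5.9]
grip_width: 0.0108
```

```bash
python3 -c "
from h import *
o=st()[0];print(o['tau'][4:])"
```

```text
t17.48 tcp [0.4936 0.1763 0.1954] tip [0.4933 0.1803 0.0674] go tool mm [ 1.18  1.06 -0.  ] yaw -9.02 zax [ 2.0e-04  1.5e-03 -1.0e+00] F [-4.4  1.3  5.9] M [0.446 1.021 0.137] w 0.0108
[-1.04975995  0.16394697]
```

Request:
drive_tool --steps '[0,0,0,0,0,0,1]'

```text
clock: 17.57
eef_pos: [0.4936, 0.1764, 0.1954]
tool_rot: [0.997, -0.079, 0.0, -0.001]
ft_force: [-4.1, 2.1, 6.8]
grip_width: 0.0111
```

```bash
python3 -c "
from h import *
o=st()[0];print(o['tau'][4:])
p,d,m=cam('scene');save('scene9.png',cv2.resize(p[170:250,430:510],None,fx=7,fy=7,interpolation=cv2.INTER_CUBIC))"
```

```text
t17.57 tcp [0.4936 0.1764 0.1954] tip [0.4933 0.1803 0.0674] go tool mm [ 1.18  1.08 -0.  ] yaw -9.01 zax [ 2.0e-04  1.5e-03 -1.0e+00] F [-4.1  2.1  6.8] M [0.446 1.04  0.138] w 0.0111
[-1.04991216  0.15794058]
```

View pics/scene9.png

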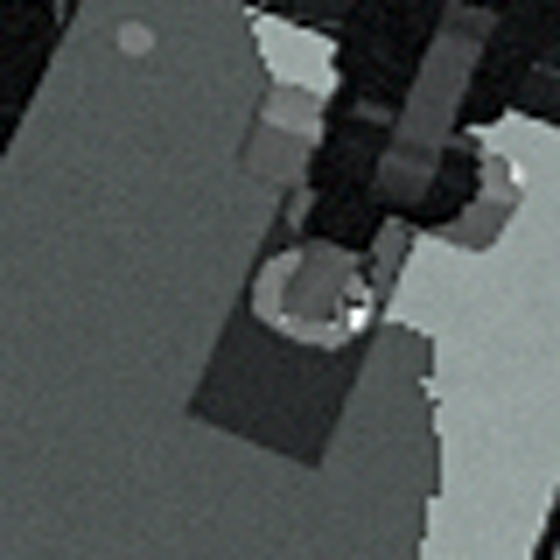

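Torque holds at 0.138 N m and the tick has not moved, so it is at the stop. I unload the key slightly (within its play and the down force) and open the gripper.

Request:
drive_tool --steps '[0,0,-0.0004,0,0,-1,1,0,0,0,0,0,-1,1,0,0,0,0,0,0,0.3,0,0,0,0,0,0,0,0,0,0,0,0,0,0,0,0,0,0,0,0,0]'

```text
clock: 18.12
eef_pos: [0.4941, 0.1755, 0.1951]
tool_rot: [0.998, -0.062, 0.0, 0.0]
ft_force: [-0.3, 0.4, -0.2]
grip_width: 0.0427
```

```bash
python3 -c "
from h import *
o=st()[0]
p,d,m=cam('wrist');save('wrist10.png',p)
p,d,m=cam('side');save('side10.png',cv2.resize(p[60:200,150:290],None,fx=4.2,fy=4.2,interpolation=cv2.INTER_CUBIC))"
```

```text
t18.12 tcp [0.4941 0.1755 0.1951] tip [0.4937 0.1792 0.0671] go tool mm [0.59 0.   0.  ] yaw -7.11 zax [ 6.e-04 -7.e-04 -1.e+00] F [-0.3  0.4 -0.2] M [-0.006  0.023  0.014] w 0.0427
```

View pics/wrist10.png

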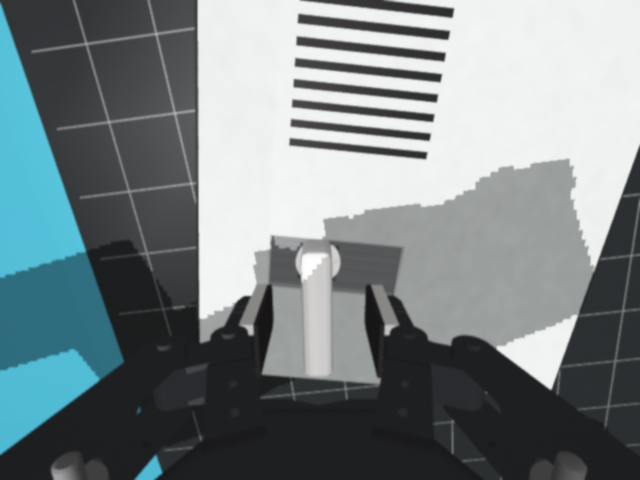

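View pics/side10.png

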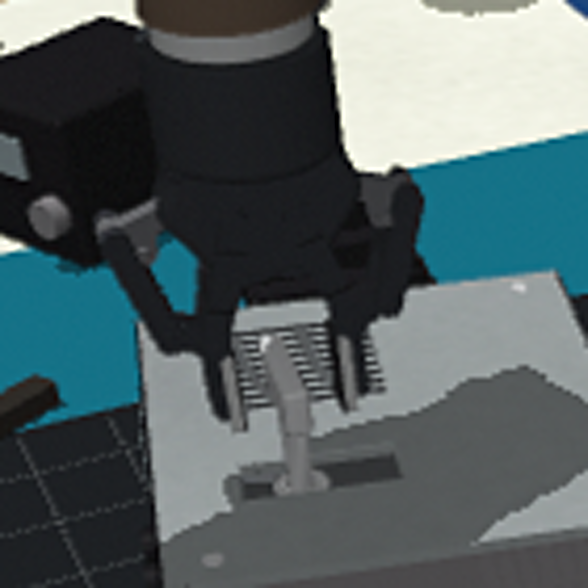

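The key stands alone, with the fingers clear of it on both sides at (255,330) and (382,330). I withdraw straight up and then check that the key is home and the tick is still in place.

Request:
drive_tool --steps '[0,0,-0.01,0,0,0,0,0,0,-0.02,0,0,0,0,0,0,-0.03,0,0,0,0,0,0,-0.03,0,0,0,0,0,0.03,-0.02,0,0,0,0,0,0.04,0,0,0,0,0,0,0.04,0,0,0,0,0,0,0,0,0,0,0,0]'

```text
clock: 18.88
eef_pos: [0.4794, 0.0614, 0.307]
tool_rot: [0.998, -0.065, 0.001, 0.001]
ft_force: [-1.6, 0.1, -0.9]
grip_width: 0.0423
```

```bash
python3 -c "
from h import *
o=st()[0]
p,d,m=cam('wrist');save('wrist11.png',p)
v,u=np.mgrid[0:480,0:640];W=world(m,d,u.ravel(),v.ravel())
k=(np.hypot(W[:,0]-.494,W[:,1]-.18)<.04)&(W[:,2]>.12)&(W[:,2]<.17);P=W[k]
print('bar top wrist',len(P),np.median(P[:,2]),cv2.minAreaRect(P[abs(P[:,2]-np.median(P[:,2]))<.003][:,:2].astype(np.float32)*1000))
A=P[abs(P[:,2]-np.median(P[:,2]))<.003];c=np.linalg.lstsq(np.c_[A[:,:2]-A[:,:2].mean(0),np.ones(len(A))],A[:,2],rcond=None)[0];print('tilt deg',np.degrees(c[:2]))
k=(abs(W[:,2]-.09)<.003)&(np.hypot(W[:,0]-.494,W[:,1]-.18)<.06);print('cover z',np.median(W[k,2]))
p,d,m=cam('scene');save('scene11.png',p);save('scene11z.png',cv2.resize(p[170:250,430:510],None,fx=7,fy=7,interpolation=cv2.INTER_CUBIC))
W=world(m,d,u.ravel(),v.ravel());k=(np.hypot(W[:,0]-.494,W[:,1]-.18)<.04)&(W[:,2]>.12)&(W[:,2]<.17);P=W[k];print('bar top scene',len(P),np.percentile(P[:,2],[50,75,90]))
"
```

```text
t18.88 tcp [0.4794 0.0614 0.307 ] tip [0.4792 0.0648 0.179 ] go tool mm [   0.12 -115.27   -0.32] yaw -7.47 zax [ 0.0016 -0.003  -1.    ] F [-1.6  0.1 -0.9] M [ 0.032  0.065 -0.008] w 0.0423
bar top wrist 1938 0.14715917523827493 ((494.2369384765625, 178.78135681152344), (55.09248733520508, 11.950157165527344), 83.71446228027344)
tilt deg [0.89908684 0.22278593]
cover z 0.08953211172620062
bar top scene 561 [0.14404189 0.14730341 0.14814204]
```

View pics/scene11.png

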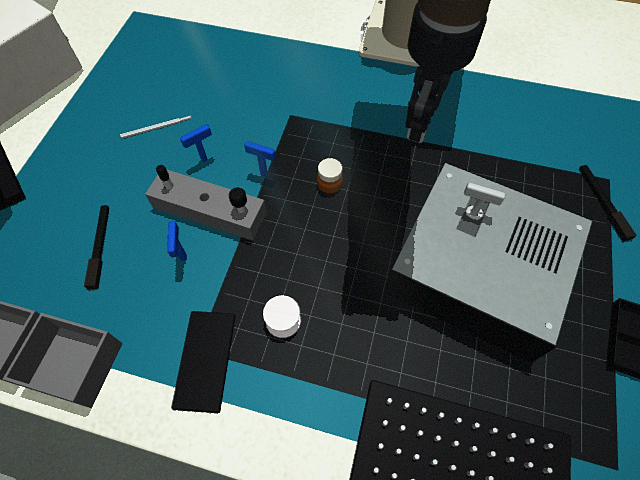

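View pics/scene11z.png

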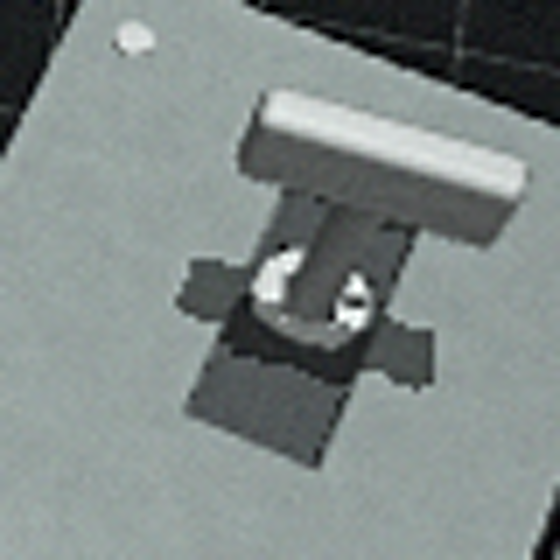

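View pics/wrist11.png

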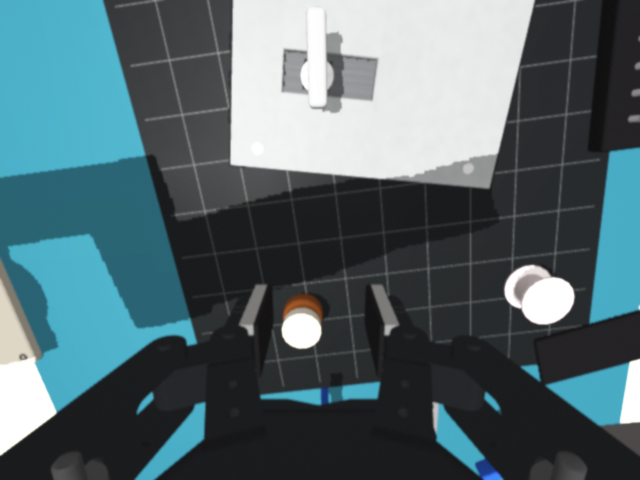

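The last checks agree. The bar top is 57.6 mm above the cover (58 expected when fully home). The key's yaw is about 84° clockwise from the slot, which fits the rotor at 1.25 rad plus the play. The tick is unmoved at (355,298) in the crop, and the drivers, jar and spool stand where they were.

```bash
python3 -c "
from h import *
print(bot.get_obs()['clock']);print(job_done())"
```

```text
18.9833
the job is handed in; nothing more can be done
None
```

I took the steel key from the stand's middle hole, pushed it home in the socket, turned it clockwise to the stop, let go and handed in at 19 s of the 72 s.

- **Fit:** the tip stopped about 67.4 mm above the table (68 expected). After release the bar top stood 57.6 mm above the cover (58 expected when home), and the key leaned about 1° at most.
- **Lock:** torque rose from about 0.08 to a steady 0.138 N m, and the rotor's tick stopped moving at about 1.24–1.27 rad (stop at 1.25). The key's final angle, about 1.46 rad from the slot, is roughly 3° past the 1.41 rad that the stop plus play predicts. I put that down to measurement error and flex, and did not check it further.
- **Forces:** the highest I read were about 7 N down, 5 N sideways and about 0.16 N m of twist. Single torque readings were noisy by about 0.05 N m, and I read torque only every few degrees. A steady side force of about 3–5 N remained while turning; easing the hand sideways reduced it only a little.
- **Other things:** both drivers, the jar and the spool look unmoved in the last scene picture, and the gripper is clear of the key.

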